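Put the sunken battery on charge

ROBOT

A 6-joint arm with a two-finger parallel gripper is mounted at the origin on the work surface. World frame = base frame: x ahead of the robot, y to its left, z up, the work surface at z = 0. Lengths are in mm, angles in rad, forces in N, time in s.
With the tool pointing down it reaches from about 350 to 875 mm from the base axis. Payload 4.2 kg.
Tool frame: the origin (TCP) lies between the finger pads; the fingertips stand 19 mm ahead of it and the grasp point (between the pads) is the TCP; y points along the fingers, z is the direction in which the jaws open and shut, and the axes are right-handed (so a half turn about y gives the same grasp; the last joint's range is limited). The gripper opens to 85 mm and grips with 20 to 120 N. Pads are 22 mm wide; open, the fingers measure 114 mm over their backs; the gripper's body (76 mm by 85 mm) begins 54 mm behind the grasp point. The pads swing forward as they close: fully open they stand 13 mm farther back than shut.
Start: joints at [1.568, 0.385, 0.008, 0, -1.194, -0.259], TCP at [161.73, 603.691, 211.612] pointing down, gripper open.
Joint ranges: [-3.14, 3.14], [-1.21, 2.06], [-1.07, 1.41], [-3.16, 2.05], [-2.99, -0.16], [-3.1, 3.1]. Speed limits (rad/s): [2.79, 2.79, 3.14, 3.14, 3.14, 3.14].

INTERFACE

Orientations are given as a unit quaternion [x, y, z, w].
In Python, from bench import arm gives the robot as it stands.
- The arm moves only by the shell command python3 -m inch 'ROWS'. ROWS is JSON, a list of rows, each a list of 7 numbers: the opening, from 0 (shut) to 1 (fully open), then the shift along the tool's x, y, z in cm, then the turn, a rotation vector about the tool's x, y, z in degrees. A call has 1 to 20 rows; each row is the pose to reach, as a shift and turn from the pose commanded when the call began, along the tool's axes at that moment; what a row does not reach only later rows make up. A row lasts 1/12 s, in which the tool goes at most 41.7 mm and 7.16 degrees, less where a joint would pass 70% of its speed; a pose out of reach is approached as far as the arm can. A call with a gripper value outside its range is refused whole. The fingers move at their own pace and stop on an object; the grip force is fixed at half the most. Time passes only in rows, so rows that repeat a pose let the fingers close. It gives the time, the measured TCP pose, the force and the opening at its end, in the units of the state.
- arm.read_state(): the state, without advancing time (a new reading comes with each control period).
- arm.get_image(name): name is "scene" or "top"; returns the picture (384x512x3 uint8, red, green, blue); there is no depth.
- arm.camera_params(name): a dict with "fx", "fy", "cx", "cy" (pixels), "rvec" (rotation vector, rad) and "tvec" (3), from world to camera coordinates, as OpenCV has them. Camera axes: x right, y down, z forward; pixel columns grow to the right and rows downward; lengths in mm; the calibration is good to about 2 mm. A picture is of the moment at which its call begins. camera_params takes no time and is no camera call.
- arm.job_done(): hands the job in, once; it reports no verdict.
Trained networks look in the newest picture that a camera, given by its name, has taken for a name from the list of things; names that differ only in an ending like _2 or _b are one class to them, and where a whole thing is asked for, a point or a joint stands for the part that bears it (a point fixed in the world has none). Each returns a list of dicts, best first, with "conf" (0 to 1); they miss things now and then, are a little off and sometimes report something else, mostly with a low value. They report only what shows in the picture. A call takes as long as a camera call.
- arm.masks_of(label, camera): "mask" (384x512 bool, what is visible of it) and "extent" ([left, top, width, height] in pixels, round what is visible of it).
The state is a dict: "clock": time; "joints": joint angles; "joint_vel": joint speeds; "joint_efforts": joint torques, N m; "position": TCP position; "ee_rot": TCP orientation; "contact_force": force on the tool from outside, world axes, zero at the start; "wrist_torque": the same for the moment, N m; "gripper_width": finger opening in mm.
Only numpy, scipy, OpenCV 4.12 (cv2) and the standard library are available. Lean on these libraries where they do the work, as an engineer would, in place of code of your own. Each camera call takes 0.05 s, during which the arm holds its last target.

TASK

Put the battery on charge. It lies too deep in its wooden tray to be gripped: press its tail end down into the thumb well so that the collar end tips up, lift it out, turn it end for end and slide it, tail first, into the rails of the charger dock until it is fully home. Let go of it and leave the other things on the bench where they are.

Things in the scene. Friction and masses are not known exactly. Their poses are not given: they have to be found in the camera images.
- tray: Wooden tray insert fixed to the bench, 156 x 139 x 64 tall, with the battery's pocket. Origin on the bench, mid-width of the pocket; x along the pocket, from thumb well to ledge; z up. Pocket inside: x -68..67, 57 wide (70 wide for x 46..67). A ledge with top z = 36 at x 0..67 carries the battery; at x -68..0 is the thumb well, floor z = 4. Walls end at z = 64. Outside: x -78..78, y -47..92.
- ledge_edge (a point): Axis of a steel pin, 8 across, along tray y on the ledge's edge (tray x 0, y 0, z 36); axes as the tray. The battery rocks on it. At the start it lies flat, collar end to tray +x, top 2 above the rim, 2.5 free at each side. Balance point 4 past the pin: under 2 N near the tail tips it until the tail strikes the well floor; past about 20 degrees it stays tipped by itself, at 32 to 36 degrees.
- battery: Black slab-shaped rechargeable battery pack, 120 long, 52 wide, 30 thick, about 0.3 kg, loose. Origin: centre of the underside; x from the tail (plain end, x = -60) to the collar end (x = +60); z out of the top face. The collar is a flange at x 50..60, 64 wide, as thick as the body. A groove 4 deep across the underside (x -8.5..2.5) sits over the tray's pin. Tipped up, its sides at x 30..50 show at least the upper 14 of their height above the tray's rim.
- battery_tail (a point): Centre of the battery's tail end face (battery x = -60, z = 15); axes as the battery. At the start it is 9 to 11 short of the pocket's end wall, hanging free over the thumb well.
- dock: Grey plastic charger dock fixed to the bench, 146 long, 92 wide, 54 tall. Origin on the bench, mid-width; x along the channel, inwards from the mouth; z up. Channel floor z = 14 from the mouth x = -22 to the stop x = 80, with a ramp up to it from x = -36, z = 5. Rails: channel 56 wide for x -10..80, flared to about 67 at the mouth. Lips overhang from y +-16 outwards, underside z = 48, x 6..80, sloped lead-in from x = -7.
- dock_stop (a point): Middle of the dock's stop face, where the centre of the battery's tail face comes to lie: dock x = 80, y = 0, z = 29; axes as the dock. The 64 wide collar does not pass between the rails, so the tail must lead. Fully home, the tail touches the stop and the collar stays about 8 outside the mouth.
- torch: Bystander: a plain aluminium pocket torch, 117 long, 29 across, lying in the trough beside the battery pocket. Origin: centre of its underside.
- spray_can: Bystander: a spray can, 60 across, 170 tall, standing. Origin: centre of its underside.
- screw_jar: Bystander: a clear jar with a steel lid, 68 across, 85 tall, standing. Origin: centre of its underside.
- tape_roll: Bystander: a roll of tape lying flat, 96 across, 40 tall. Origin: centre of its underside.
- wrench: Bystander: a steel wrench, 200 long, lying flat. Origin: centre of its underside.
- hammer: Bystander: a hammer, 280 long, lying on the bench. Origin: centre of its underside.
- screwdriver: Bystander: a screwdriver, 180 long, lying on the bench. Origin: centre of its underside.

How it is judged (in metres and radians):
On the way, in this order (a step that is already met when the one before it is completed fails the run):
1. the battery is tipped up at least 25 degrees over the ledge, its tail down in the thumb well (angle between battery's own z axis and vertical between 0.436 and 0.75 rad and height (world z) of battery_tail below 0.032 m and horizontal distance between battery and ledge_edge below 0.03 m), for 0.2 s.
2. the battery is lifted clear of the tray (height (world z) of battery_tail above 0.07 m and contact force between battery and tray below 0.05 N), for 0.1 s.
At the end, for the whole second after the job is handed in: The battery lies level in the dock's rails, tail first, its tail face within 5 mm of the stop (and the centre of the face within 8 mm of site dock_stop), lined up with the dock within 0.08 rad, at rest and released (x of battery_tail in the frame of dock_stop between -0.005 and 0.004 m and distance between battery_tail and dock_stop below 0.008 m and angle between the x axis of battery and the x axis of dock, either way round below 0.08 rad and angle between the z axis of battery and the z axis of dock, either way round below 0.08 rad and angle between battery's own z axis and vertical below 0.1 rad and x of battery in the frame of dock below 0.05 m and linear speed of battery below 0.01 m/s); the robot touches nothing.
It fails at once if one of the other loose things (torch, can, jar, tape, wrench, hammer, screwdriver) is moved more than 30 mm (distance of any of torch, spray_can, screw_jar, tape_roll, wrench, hammer, screwdriver from where it was at the start of the episode above 0.03 m).
It also fails if it takes over 72 s, if anything falls off the work surface, if the arm or the gripper's body presses on something with over 40 N, if the wrist force passes 120 N, or if a joint passes its speed limit or range.

## Working session

There is one attempt and no reset: what is moved stays moved. The work goes in short steps, Python scripts to look and compute and a shell command to move; the robot and the scene stay as the last step left them, time stands still between calls to the robot, and variables do not carry over. Pictures are saved under pics/ and viewed, and the job is handed in when it is done.

```bash
ls; mkdir -p pics; python3 - <<'E'
from bench import arm
import cv2
s=arm.read_state();print(s)
for n in("scene","top"):
    im=arm.get_image(n);cv2.imwrite(f"pics/{n}0.png",cv2.cvtColor(im,cv2.COLOR_RGB2BGR));print(arm.camera_params(n))
E
```

```text
pics
{'clock': 0.0, 'joints': array([ 1.56761714e+00,  3.85529398e-01,  6.61855381e-03, -5.41222425e-04,
       -1.19400195e+00, -2.58623688e-01]), 'joint_vel': array([ 0.00026688,  0.00019323, -0.00017053, -0.00084686,  0.00154729,
       -0.00089377]), 'joint_efforts': array([ 3.05978128e-04, -3.92289805e+01,  1.88407445e+01,  4.18596983e+00,
       -4.52717984e-03, -2.51106144e-06]), 'position': array([161.55841226, 603.09708882, 210.52891888]), 'ee_rot': array([-0.09228602, -0.70028275,  0.70181243,  0.0924482 ]), 'contact_force': array([ 0.32072602, -0.66934883,  0.45328727]), 'wrist_torque': array([0.02157578, 0.03799858, 0.02696435]), 'gripper_width': 85.05889309872366}
{'fx': 428.92651168119966, 'fy': 428.92651168119966, 'cx': 256.81312315834714, 'cy': 200.27906736363983, 'rvec': array([ 1.91187794,  1.83105692, -0.588116  ]), 'tvec': array([  -3.11639376, -430.93791655, 1681.32571432])}
{'fx': 391.4510934812071, 'fy': 391.4510934812071, 'cx': 258.5416802184899, 'cy': 190.98664948078078, 'rvec': array([ 2.12347046, -2.17039217,  0.15385786]), 'tvec': array([   2.3224908 ,  585.13422709, 1288.36681451])}
```

View pics/scene0.png

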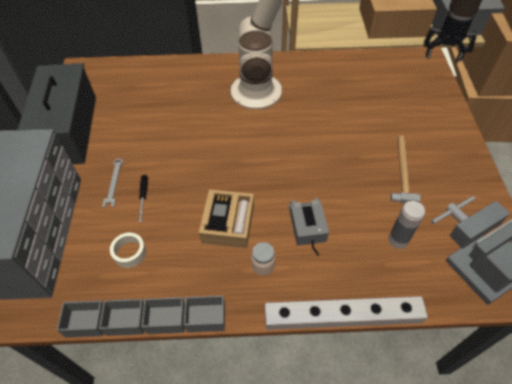

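View pics/top0.png

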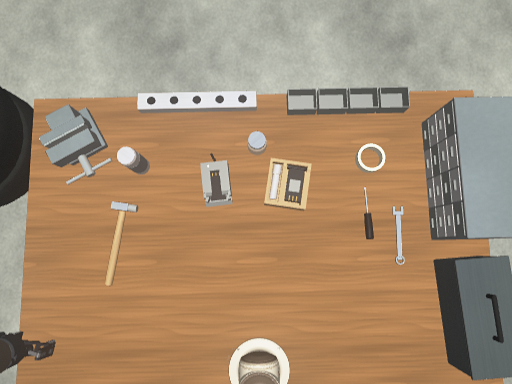

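The scene view shows the tray at (228,218), dock at (309,222) and jar at (263,258). In the top view the tray is at (288,184) and the dock at (216,182). Next I'll zoom in and get the masks.

```bash
cat > h.py <<'E'
import numpy as np,cv2
from bench import arm
def cam(n):
    p=arm.camera_params(n);K=np.array([[p['fx'],0,p['cx']],[0,p['fy'],p['cy']],[0,0,1]]);return K,np.array(p['rvec']),np.array(p['tvec'])
def proj(n,P):
    K,r,t=cam(n);return cv2.projectPoints(np.array(P,float).reshape(-1,3),r,t,K,None)[0].reshape(-1,2)
def back(n,uv,z):
    K,r,t=cam(n);R=cv2.Rodrigues(r)[0];uv=np.array(uv,float).reshape(-1,2)
    d=(np.linalg.inv(K)@np.c_[uv,np.ones(len(uv))].T).T@R;c=-R.T@t
    return c+d*((z-c[2])/d[:,2])[:,None]
def crop(n,fn,x0,y0,w,h,s,im=None):
    if im is None: im=arm.get_image(n)
    c=cv2.resize(im[y0:y0+h,x0:x0+w],None,fx=s,fy=s,interpolation=cv2.INTER_CUBIC);cv2.imwrite(fn,cv2.cvtColor(c,cv2.COLOR_RGB2BGR));return im
E
python3 - <<'E'
from h import *
crop("top","pics/topc.png",190,130,140,100,5.5)
crop("scene","pics/scenec.png",190,175,150,110,5.3)
for n in("top","scene"):
  for l in("tray","battery","dock","torch","screw_jar"):
    for m in arm.masks_of(l,n)[:2]:
        if m['conf']<.3: continue
        r=cv2.minAreaRect(np.argwhere(m['mask'])[:,::-1].astype(np.float32));print(n,l,m['conf'],m['extent'],r)
        np.save(f"m_{n}_{l}.npy",m['mask'])
E
```

```text
top tray 0.92 [264.0, 156.2, 45.7, 54.5] ((287.375732421875, 183.27598571777344), (41.469451904296875, 48.06221008300781), 7.85331392288208)
top battery 0.89 [288.1, 164.8, 17.8, 39.2] ((293.760009765625, 183.17999267578125), (18.243356704711914, 36.06244659423828), 8.13010311126709)
top battery 0.7 [248.2, 127.6, 19.8, 27.5] ((257.0, 142.0), (22.0, 18.0), 90.0)
top dock 0.57 [197.6, 152.5, 36.2, 53.6] ((215.45480346679688, 178.82054138183594), (52.29005432128906, 27.950838088989258), 83.9909896850586)
top torch 0.64 [270.2, 161.6, 10.5, 34.3] ((274.8290710449219, 181.11436462402344), (7.754173755645752, 34.50094985961914), 7.853313446044922)
top screw_jar 0.75 [249.6, 129.5, 16.4, 25.7] ((256.5, 142.5), (23.0, 19.0), 90.0)
scene tray 0.74 [198.3, 190.5, 57.2, 57.7] ((225.5231170654297, 218.34970092773438), (50.55902099609375, 56.03307342529297), 8.746162414550781)
scene battery 0.94 [208.9, 197.6, 21.3, 34.2] ((218.2518310546875, 213.48777770996094), (20.2237491607666, 35.70060348510742), 8.53076457977295)
scene dock 0.9 [290.7, 196.9, 38.3, 60.0] ((309.46343994140625, 226.8292694091797), (58.24909210205078, 34.08340072631836), 77.90524291992188)
scene torch 0.86 [236.0, 201.6, 11.8, 33.7] ((240.37777709960938, 217.48167419433594), (9.197107315063477, 32.28877258300781), 8.53076457977295)
scene torch 0.71 [207.3, 195.8, 23.2, 35.7] ((217.52099609375, 213.34771728515625), (21.34959602355957, 36.14059829711914), 7.853313446044922)
scene screw_jar 0.91 [248.0, 244.7, 26.3, 33.4] ((262.5, 259.0), (32.0, 23.0), 90.0)
```

```bash
python3 - <<'E'
from h import *
print("base",proj("top",[[0,0,0],[161,603,211]]))
E
```

```text
base [[259.2473345  368.77098112]
 [ 43.78039603 336.25775883]]
```

View pics/topc.png

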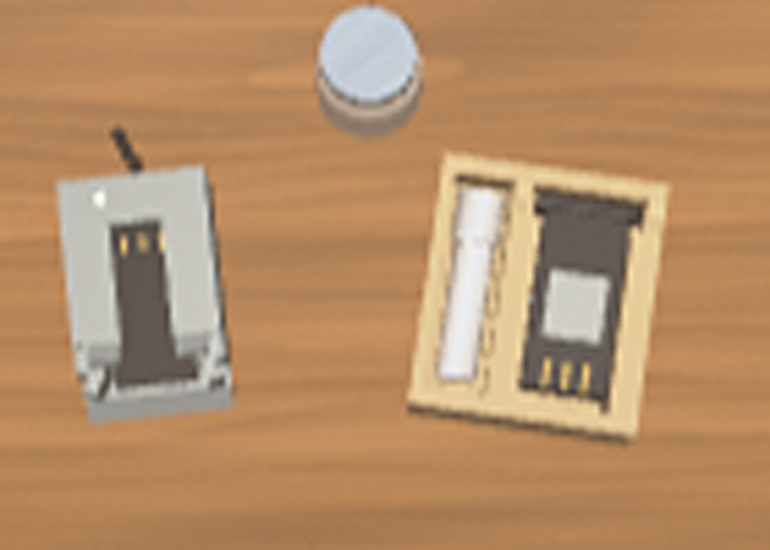

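View pics/scenec.png

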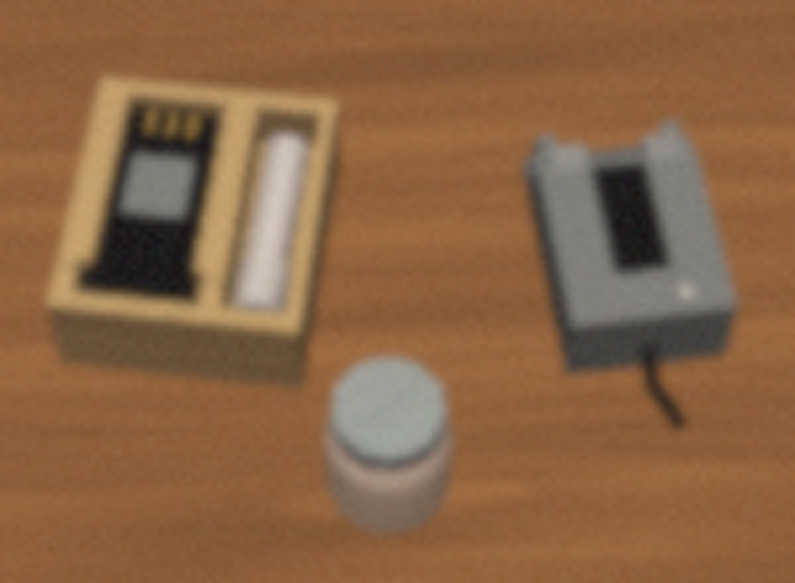

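```bash
cat >> h.py <<'E'
def px(uv,x0,y0,s): return (np.array(uv,float)+.5)/s-.5+np.array([x0,y0])
def T(p,P):
    x,y,a=p;P=np.array(P,float);c,s=np.cos(a),np.sin(a)
    return np.c_[x+c*P[:,0]-s*P[:,1],y+s*P[:,0]+c*P[:,1],P[:,2]]
E
cat > fit.py <<'E'
from h import *
from scipy.optimize import least_squares
top=lambda uv:px(uv,190,130,5.5); sc=lambda uv:px(uv,190,175,5.3)
tray=[("top",top([[447,152],[670,184],[634,432],[408,402]]),[[78,92,64],[78,-47,64],[-78,-47,64],[-78,92,64]]),
("scene",sc([[103,78],[340,100],[302,332],[50,305]]),[[-78,-47,64],[-78,92,64],[78,92,64],[78,-47,64]])]
dock=[("top",top([[57,183],[203,166],[108,227],[160,220]]),[[110,46,54],[110,-46,54],[80,16,54],[80,-16,54]]),
("scene",sc([[570,328],[735,302],[618,270],[666,262]]),[[110,-46,54],[110,46,54],[80,-16,54],[80,16,54]])]
def fit(D,p0,use=("top","scene")):
    D=[d for d in D if d[0] in use]
    f=lambda p:np.concatenate([(proj(n,T(p,P))-uv).ravel() for n,uv,P in D])
    r=least_squares(f,p0);return r.x,r.fun.reshape(-1,2)
if __name__=="__main__":
    for nm,D,p0 in(("tray",tray,[550,-80,0.]),("dock",dock,[550,150,0.])):
        for u in(("top","scene"),("top",),("scene",)):
            x,e=fit(D,p0,u);print(nm,u,np.round(x,3),'\n',np.round(e,1).tolist())
E
python3 fit.py
```

```text
tray ('top', 'scene') [ 6.05225e+02 -1.31119e+02 -1.68000e-01] 
 [[-0.3, -0.3], [-0.1, -0.3], [0.4, 0.1], [0.1, -0.5], [0.2, -0.4], [-0.0, -0.2], [-0.0, -0.2], [-0.1, -0.2]]
tray ('top',) [ 6.04349e+02 -1.31016e+02 -1.72000e-01] 
 [[-0.3, -0.2], [-0.1, 0.0], [0.3, 0.4], [0.0, -0.3]]
tray ('scene',) [ 6.06164e+02 -1.31178e+02 -1.65000e-01] 
 [[0.1, -0.2], [-0.1, -0.0], [0.0, 0.0], [-0.1, 0.1]]
dock ('top', 'scene') [5.79472e+02 1.28212e+02 1.10000e-01] 
 [[0.2, 0.2], [0.5, -0.2], [0.7, -0.4], [0.6, -0.3], [0.6, -0.8], [0.5, -0.2], [-0.5, -0.0], [1.1, 0.1]]
dock ('top',) [5.78696e+02 1.31521e+02 9.40000e-02] 
 [[-0.2, 0.1], [0.1, 0.2], [0.1, -0.3], [0.0, -0.1]]
dock ('scene',) [5.80383e+02 1.25538e+02 1.24000e-01] 
 [[0.3, -0.4], [0.1, -0.1], [-1.0, 0.3], [0.6, 0.2]]
```

```bash
cat > ov.py <<'E'
from h import *
def overlay(n,fn,x0,y0,w,h,s,lines,im=None):
    if im is None: im=arm.get_image(n)
    c=cv2.resize(im[y0:y0+h,x0:x0+w],None,fx=s,fy=s,interpolation=cv2.INTER_CUBIC)
    for P,col in lines:
        q=(proj(n,P)-[x0,y0]+.5)*s-.5
        cv2.polylines(c,[np.round(q*8).astype(np.int32)],False,col,1,cv2.LINE_AA,3)
    cv2.imwrite(fn,cv2.cvtColor(c,cv2.COLOR_RGB2BGR));return im
def rect(x0,x1,y0,y1,z): return [[x0,y0,z],[x1,y0,z],[x1,y1,z],[x0,y1,z],[x0,y0,z]]
def docklines(p):
    return [(T(p,rect(-10,110,-46,46,54)),(255,0,0)),(T(p,rect(-36,110,-46,46,0)),(255,255,0)),(T(p,rect(6,80,-16,16,54)),(0,255,0)),(T(p,rect(-22,80,-28,28,14)),(0,255,255))]
def traylines(p):
    return [(T(p,rect(-78,78,-47,92,64)),(255,0,0)),(T(p,rect(-78,78,-47,92,0)),(255,255,0)),(T(p,rect(-68,67,-28.5,28.5,64)),(0,255,0))]
if __name__=="__main__":
    pd=[579.5,129,.105];pt=[605.2,-131.1,-.168]
    overlay("top","pics/ovt.png",190,130,140,100,5.5,docklines(pd)+traylines(pt))
    overlay("scene","pics/ovs.png",190,175,150,110,5.3,docklines(pd)+traylines(pt))
E
python3 ov.py
```

```text
(no output)
```

View pics/ovt.png

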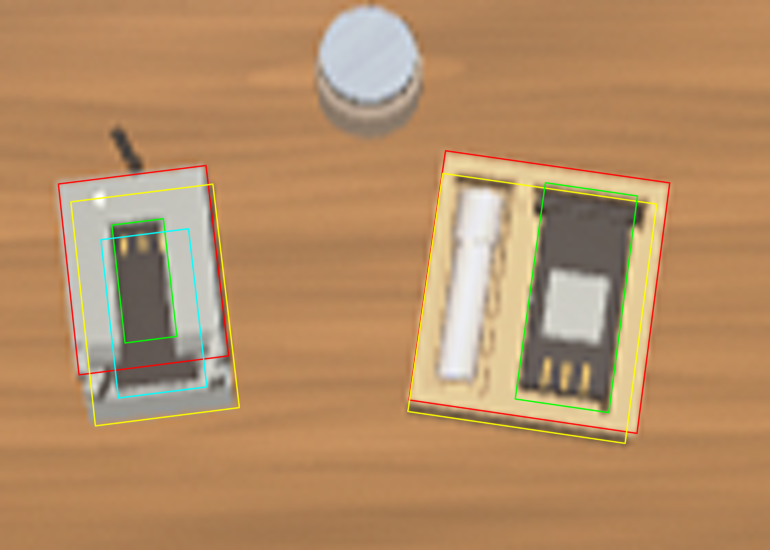

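View pics/ovs.png

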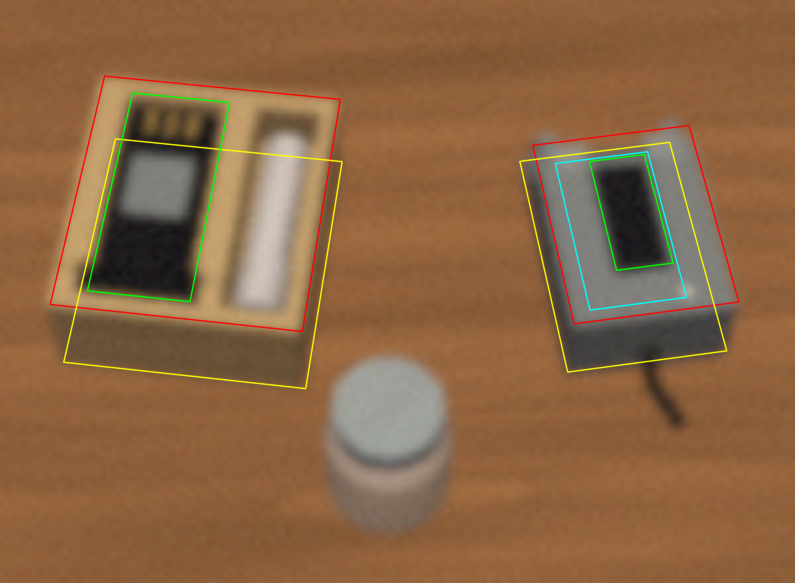

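```bash
cat > ref.py <<'E'
from h import *
from scipy.optimize import minimize
import sys
ims={n:np.mean([cv2.GaussianBlur(arm.get_image(n),(0,0),0.8).astype(float) for _ in range(2)],0) for n in("top","scene")}
np.savez("ims.npz",**ims)
G={}
for n,im in ims.items():
    gx=cv2.Sobel(im,cv2.CV_64F,1,0);gy=cv2.Sobel(im,cv2.CV_64F,0,1);G[n]=np.sqrt((gx**2+gy**2).sum(2))
seg=lambda a,b:np.linspace(a,b,40)
D={"dock":([579.5,129,.105],{"top":[seg([110,-46,54],[110,46,54]),seg([20,46,54],[110,46,54]),seg([80,-14,54],[80,14,54]),seg([20,-46,54],[110,-46,54]),seg([20,16,54],[78,16,54]),seg([20,-16,54],[78,-16,54]),seg([-36,-44,0],[-36,44,0])],
 "scene":[seg([110,-46,54],[110,46,54]),seg([110,-44,0],[110,44,0]),seg([20,46,54],[110,46,54]),seg([80,-14,54],[80,14,54]),seg([20,16,54],[78,16,54]),seg([20,-16,54],[78,-16,54]),seg([20,-46,54],[105,-46,54])]}),
"tray":([605,-131,-.168],{"top":[seg([78,-47,64],[78,92,64]),seg([-78,-47,64],[78,-47,64]),seg([-78,92,64],[78,92,64]),seg([-78,-47,0],[-78,92,0])],
"scene":[seg([78,-47,64],[78,92,64]),seg([-78,-47,64],[78,-47,64]),seg([-78,92,64],[78,92,64]),seg([-78,-47,64],[-78,92,64]),seg([78,-47,0],[78,92,0])]})}
for k,(p0,S) in D.items():
    for use in(("top","scene"),("top",),("scene",)):
        def c(q):
            p=[p0[0]+q[0],p0[1]+q[1],p0[2]+q[2]/60]
            v=0
            for n in use:
                uv=proj(n,np.concatenate([T(p,s) for s in S[n]])).astype(np.float32)
                v-=cv2.remap(np.sqrt(G[n]).astype(np.float32),uv[:,0],uv[:,1],cv2.INTER_CUBIC).mean()
            return v
        r=min((minimize(c,[a,b,d],method="Nelder-Mead",options=dict(initial_simplex=np.array([a,b,d])+np.r_[np.zeros((1,3)),4*np.eye(3)])) for a in(-3,3) for b in(-3,3) for d in(-2,2)),key=lambda r:r.fun)
        print(k,use,np.round([p0[0]+r.x[0],p0[1]+r.x[1],p0[2]+r.x[2]/60],3),round(r.fun,2))
E
python3 ref.py
```

```text
dock ('top', 'scene') [5.80064e+02 1.30877e+02 9.70000e-02] -35.8
dock ('top',) [5.79565e+02 1.31670e+02 9.90000e-02] -20.53Traceback (most recent call last):
  File "ref.py", line 23, in <module>
    r=min((minimize(c,[a,b,d],method="Nelder-Mead",options=dict(initial_simplex=np.array([a,b,d])+np.r_[np.zeros((1,3)),4*np.eye(3)])) for a in(-3,3) for b in(-3,3) for d in(-2,2)),key=lambda r:r.fun)
  File "ref.py", line 23, in <genexpr>
    r=min((minimize(c,[a,b,d],method="Nelder-Mead",options=dict(initial_simplex=np.array([a,b,d])+np.r_[np.zeros((1,3)),4*np.eye(3)])) for a in(-3,3) for b in(-3,3) for d in(-2,2)),key=lambda r:r.fun)
           ~~~~~~~~^^^^^^^^^^^^^^^^^^^^^^^^^^^^^^^^^^^^^^^^^^^^^^^^^^^^^^^^^^^^^^^^^^^^^^^^^^^^^^^^^^^^^^^^^^^^^^^^^^^^^^^^^^^^^^^^^^^
    res = _minimize_neldermead(fun, x0, args, callback, bounds=bounds,
                               **options)
    fxcc = func(xcc)
    fx = function(np.copy(x), *(wrapper_args + args))
  File "ref.py", line 20, in c
    uv=proj(n,np.concatenate([T(p,s) for s in S[n]])).astype(np.float32)
       ~~~~^^^^^^^^^^^^^^^^^^^^^^^^^^^^^^^^^^^^^^^^^^
  File "h.py", line 6, in proj
    K,r,t=cam(n);return cv2.projectPoints(np.array(P,float).reshape(-1,3),r,t,K,None)[0].reshape(-1,2)
          ~~~^^^
  File "h.py", line 4, in cam
    p=arm.camera_params(n);K=np.array([[p['fx'],0,p['cx']],[0,p['fy'],p['cy']],[0,0,1]]);return K,np.array(p['rvec']),np.array(p['tvec'])
ValueError: time passes only in moves, steps and waits
```

```bash
python3 - <<'E'
s=open('h.py').read()
s=s.replace("""def cam(n):
    p=arm.camera_params(n)""","""import json,os
_c={}
def cam(n):
    if n not in _c:
        f=f'cam_{n}.json'
        if not os.path.exists(f): json.dump({k:np.asarray(v).tolist() for k,v in arm.camera_params(n).items()},open(f,'w'))
        _c[n]=json.load(open(f))
    p=_c[n]""")
open('h.py','w').write(s)
E
python3 ref.py; ls
```

```text
dock ('top', 'scene') [5.80166e+02 1.30870e+02 9.60000e-02] -35.83
dock ('top',) [5.79592e+02 1.31671e+02 9.90000e-02] -20.54
dock ('scene',) [5.81143e+02 1.28973e+02 9.50000e-02] -16.12
tray ('top', 'scene') [ 6.05963e+02 -1.31700e+02 -1.63000e-01] -30.06
tray ('top',) [ 6.03074e+02 -1.30369e+02 -1.65000e-01] -16.47
tray ('scene',) [ 6.05819e+02 -1.33027e+02 -1.67000e-01] -14.39
cam_scene.json
cam_top.json
fit.py
h.py
ims.npz
m_scene_battery.npy
m_scene_dock.npy
m_scene_screw_jar.npy
m_scene_torch.npy
m_scene_tray.npy
m_top_battery.npy
m_top_dock.npy
m_top_screw_jar.npy
m_top_torch.npy
m_top_tray.npy
ov.py
pics
ref.py
```

```bash
cat >> h.py <<'E'
from scipy.spatial.transform import Rotation as Rn
TRAY=np.array([605,-131.5,-.166]);DOCK=np.array([580,130.5,.097])
def Rdes(yaw,tilt=0,sgn=1):
    """jaw axis = sgn*(frame y at yaw); approach = down, tilted by tilt deg so that approach points toward frame +x"""
    t=np.radians(tilt);c,s=np.cos(yaw),np.sin(yaw)
    X=np.array([c,s,0]);Y=np.array([-s,c,0]);a=np.array([0,0,-1])*np.cos(t)+X*np.sin(t);j=sgn*Y
    return np.c_[np.cross(a,j),a,j]
def delta(pos,R,st=None):
    st=st or arm.read_state();R0=Rn.from_quat(st['ee_rot']).as_matrix()
    d=R0.T@(np.array(pos)-st['position'])/10;r=Rn.from_matrix(R0.T@R).as_rotvec(degrees=True)
    print("row shift cm",np.round(d,2),"rot deg",np.round(r,1),"rows>=",int(max(np.linalg.norm(d)/4.17,np.linalg.norm(r)/7.16))+1)
def show():
    st=arm.read_state();print("t",round(st['clock'],2),"pos",np.round(st['position'],1),"F",np.round(st['contact_force'],1),"w",round(st['gripper_width'],1),"j",np.round(st['joints'],2));R=Rn.from_quat(st['ee_rot']).as_matrix();print("tool x,y,z cols\n",np.round(R,3));return st
E
python3 - <<'E'
from h import *
st=show()
p=T(TRAY,[[-48,0,130]])[0];print(p)
for s in(1,-1): delta(p,Rdes(TRAY[2],0,s),st)
E
```

```text
t 1.2 pos [161.7 603.7 211.6] F [ 0.4 -0.6 -0.6] w 85.1 j [ 1.57  0.38  0.01 -0.   -1.19 -0.26]
tool x,y,z cols
 [[-0.966 -0.    -0.259]
 [ 0.259  0.    -0.966]
 [ 0.    -1.    -0.   ]]
[ 557.65982673 -123.56854398  130.        ]
row shift cm [-57.07   8.16  60.  ] rot deg [ -0.  174.5   0. ] rows>= 25
row shift cm [-57.07   8.16  60.  ] rot deg [ 0.  -5.5  0. ] rows>= 20
```

```bash
python3 -m inch '[[0,-57.1,0,60,0,-5.5,0],[0,-57.1,0,60,0,-5.5,0],[0,-57.1,0,60,0,-5.5,0],[0,-57.1,0,60,0,-5.5,0],[0,-57.1,0,60,0,-5.5,0],[0,-57.1,0,60,0,-5.5,0],[0,-57.1,0,60,0,-5.5,0],[0,-57.1,0,60,0,-5.5,0],[0,-57.1,0,60,0,-5.5,0],[0,-57.1,0,60,0,-5.5,0],[0,-57.1,0,60,0,-5.5,0],[0,-57.1,0,60,0,-5.5,0],[0,-57.1,0,60,0,-5.5,0],[0,-57.1,0,60,0,-5.5,0],[0,-57.1,0,60,0,-5.5,0],[0,-57.1,0,60,0,-5.5,0],[0,-57.1,0,60,0,-5.5,0],[0,-57.1,0,60,0,-5.5,0],[0,-57.1,0,60,0,-5.5,0],[0,-57.1,0,60,0,-5.5,0]]'
python3 - <<'E'
from h import *
st=show()
delta(T(TRAY,[[-48,0,110]])[0],Rdes(TRAY[2],0,-1),st)
E
```

```text
clock: 2.87
position: [558.9, -126.2, 211.7]
ee_rot: [-0.059, -0.705, 0.705, 0.059]
contact_force: [0.7, 0.6, -0.1]
gripper_width: 0.1
t 2.87 pos [ 558.9 -126.2  211.7] F [ 0.7  0.6 -0.1] w 0.1 j [ 0.06  0.3  -0.12  0.   -1.15  1.34]
tool x,y,z cols
 [[-0.986  0.    -0.166]
 [ 0.166 -0.    -0.986]
 [-0.    -1.     0.   ]]
row shift cm [ 0.17 10.17 -0.24] rot deg [-0. -0. -0.] rows>= 3
```

```bash
python3 -m inch '[[0,0.15,4,-0.2,0,0,0],[0,0.15,8,-0.2,0,0,0],[0,0.15,10.2,-0.2,0,0,0],[0,0.15,10.2,-0.2,0,0,0],[0,0.15,10.2,-0.2,0,0,0],[0,0.15,10.2,-0.2,0,0,0]]'
python3 - <<'E'
from h import *
from ov import *
st=show()
p=st['position']
# project fingertip bottom rectangle & tray
R=Rn.from_quat(st['ee_rot']).as_matrix()
tip=[p+R@np.array(v) for v in([-11,19,-14.5],[11,19,-14.5],[11,19,14.5],[-11,19,14.5],[-11,19,-14.5])]
for n,f,a in(("top","pics/a_t.png",(240,130,100,100)),("scene","pics/a_s.png",(180,160,100,100))):
    overlay(n,f,*a,5.5,traylines(TRAY)+[(tip,(255,0,255))])
E
```

```text
clock: 3.37
position: [558.5, -121.5, 111.6]
ee_rot: [-0.059, -0.705, 0.705, 0.057]
contact_force: [0.6, 0.6, 0.7]
gripper_width: 0.3
t 3.37 pos [ 558.5 -121.5  111.6] F [0.6 0.6 0.7] w 0.3 j [ 0.07  0.38 -0.27  0.   -0.92  1.34]
tool x,y,z cols
 [[-0.986  0.004 -0.164]
 [ 0.164 -0.001 -0.986]
 [-0.004 -1.     0.   ]]
```

View pics/a_t.png

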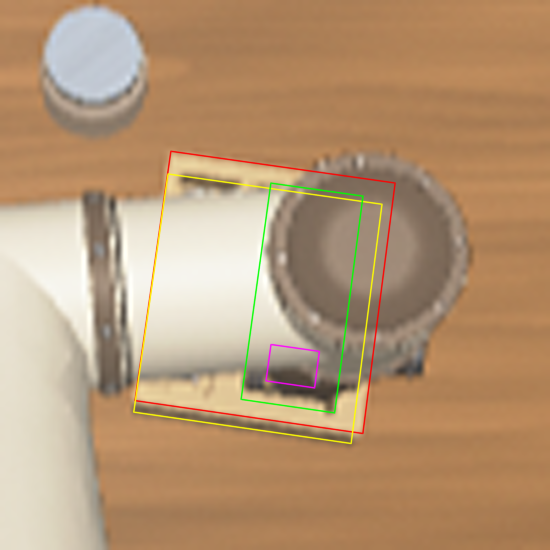

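View pics/a_s.png

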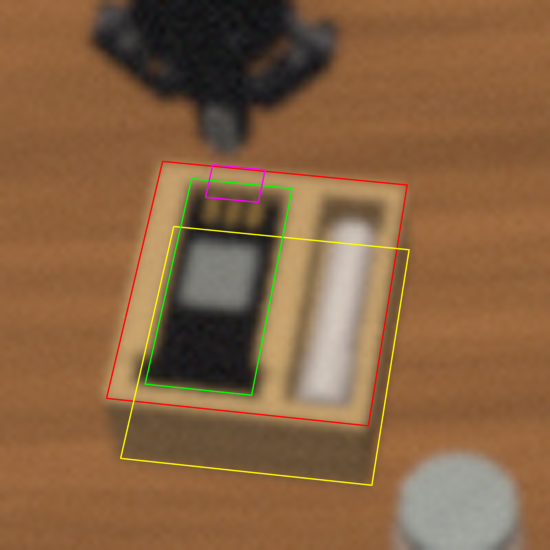

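The scene view shows the shut fingertips at crop (222,148), but I predicted about (235,190). I'll check whether the arm has settled.

```bash
cat > ft.py <<'E'
from h import *
from ov import *
import sys
def fing(fn,extra=[],ct=(240,130,100,100),cs=(180,130,100,120)):
    st=show();p=st['position'];R=Rn.from_quat(st['ee_rot']).as_matrix()
    L=[]
    for y in(19,0,-54):
        L.append(([p+R@np.array(v) for v in([-11,y,-14.5],[11,y,-14.5],[11,y,14.5],[-11,y,14.5],[-11,y,-14.5])],(255,0,255)))
    overlay("scene",f"pics/{fn}_s.png",*cs,4.8,L+extra)
    overlay("top",f"pics/{fn}_t.png",*ct,5,L+extra)
    return st
if __name__=="__main__": fing(sys.argv[1])
E
python3 ft.py b
```

```text
t 3.47 pos [ 558.6 -121.2  112.1] F [-0.   0.4  0.2] w 0.0 j [ 0.07  0.38 -0.27  0.   -0.92  1.34]
tool x,y,z cols
 [[-0.986  0.005 -0.164]
 [ 0.164 -0.    -0.986]
 [-0.005 -1.    -0.001]]
```

View pics/b_s.png

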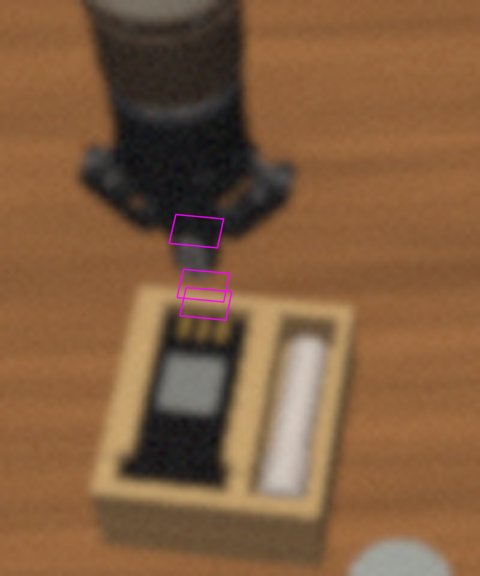

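View pics/b_t.png

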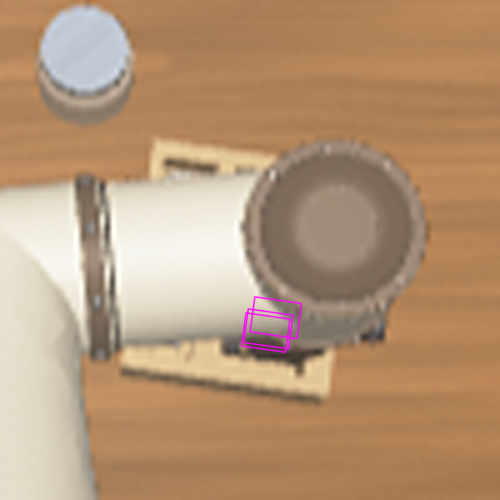

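```bash
python3 - <<'E'
from h import *
crop("scene","pics/c_s.png",190,140,50,60,10)
crop("top","pics/c_t.png",200,130,130,190,3)
E
```

```text
(no output)
```

View pics/c_s.png

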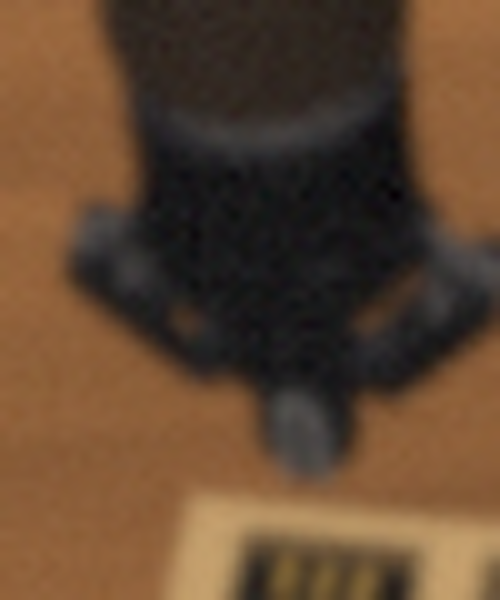

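View pics/c_t.png

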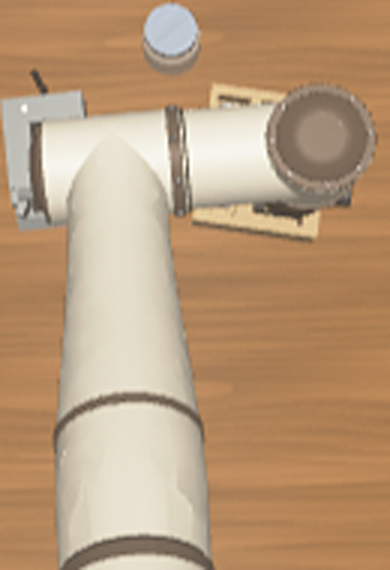

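```bash
python3 - <<'E'
from h import *
print("cap",back("top",[[307,175]]*4,np.array(300)),[back("top",[[307,175]],z)[0].round(0).tolist() for z in(250,350,400,450)])
print("tip",[back("scene",[[220.5,187]],z)[0].round(0).tolist() for z in(66,80,93,110,130,150)])
print(proj("scene",[[558.6,-121.2,93]]),proj("scene",[[569.5,-121.2,93]]))
st=arm.read_state();print(st['joints'],st['joint_vel'].round(3))
E
```

```text
cap [[ 589.29308765 -144.18930037  300.        ]
 [ 589.29308765 -144.18930037  300.        ]
 [ 589.29308765 -144.18930037  300.        ]
 [ 589.29308765 -144.18930037  300.        ]] [[598.0, -151.0, 250.0], [580.0, -138.0, 350.0], [571.0, -131.0, 400.0], [562.0, -125.0, 450.0]]
tip [[516.0, -129.0, 66.0], [527.0, -128.0, 80.0], [537.0, -127.0, 93.0], [549.0, -126.0, 110.0], [564.0, -124.0, 130.0], [580.0, -122.0, 150.0]]
[[222.40447108 192.79271899]] [[222.38197786 195.75256608]]
[ 6.98029909e-02  3.83997197e-01 -2.68232445e-01  1.28112515e-04
 -9.16025117e-01  1.33549641e+00] [-0.002  0.007 -0.008  0.     0.002  0.   ]
```

```bash
python3 -m inch '[[0,0.05,1,0.2,0,0,0],[0,0.05,2,0.2,0,0,0],[0,0.05,2.2,0.2,0,0,0],[0,0.05,2.2,0.2,0,0,0],[0,0.05,2.2,0.2,0,0,0],[0,0.05,2.2,0.2,0,0,0]]'; python3 ft.py d
```

```text
clock: 4.17
position: [556.2, -123.4, 87.6]
ee_rot: [-0.059, -0.705, 0.705, 0.058]
contact_force: [0.2, 1.1, 0.0]
gripper_width: -0.2
t 4.17 pos [ 556.2 -123.4   87.6] F [0.2 1.1 0. ] w -0.2 j [ 0.07  0.41 -0.29  0.   -0.87  1.34]
tool x,y,z cols
 [[-0.986  0.    -0.165]
 [ 0.165 -0.    -0.986]
 [-0.    -1.     0.   ]]
```

View pics/d_s.png

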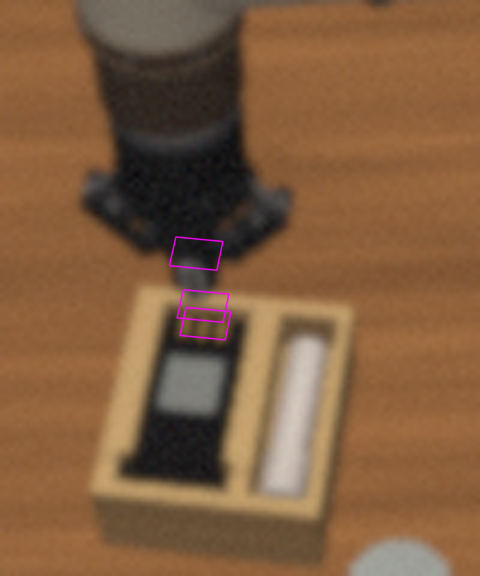

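```bash
python3 -m inch '[[0,0,0.3,0,0,0,0],[0,0,0.6,0,0,0,0],[0,0,0.8,0,0,0,0],[0,0,0.8,0,0,0,0]]';python3 -m inch '[[0,0,0.3,0,0,0,0],[0,0,0.6,0,0,0,0],[0,0,0.8,0,0,0,0],[0,0,0.8,0,0,0,0]]'; python3 ft.py e
```

```text
clock: 4.6
position: [555.6, -123.3, 79.0]
ee_rot: [-0.058, -0.705, 0.705, 0.059]
contact_force: [-0.6, 0.1, -0.3]
gripper_width: -0.2
clock: 4.93
position: [555.6, -123.3, 70.9]
ee_rot: [-0.058, -0.705, 0.705, 0.059]
contact_force: [0.9, 0.7, 0.4]
gripper_width: -0.3
t 4.93 pos [ 555.6 -123.3   70.9] F [0.9 0.7 0.4] w -0.3 j [ 0.07  0.43 -0.31 -0.   -0.83  1.34]
tool x,y,z cols
 [[-0.986 -0.001 -0.165]
 [ 0.165  0.    -0.986]
 [ 0.001 -1.     0.   ]]
```

View pics/e_s.png

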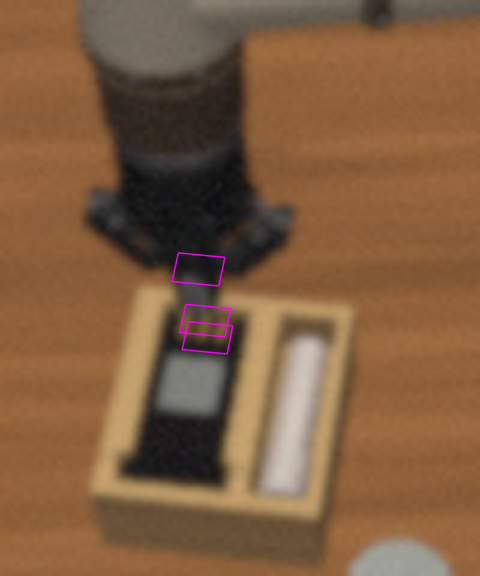

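```bash
python3 -m inch '[[0,0,0.3,0,0,0,0],[0,0,0.6,0,0,0,0],[0,0,0.6,0,0,0,0]]';python3 -m inch '[[0,0,0.3,0,0,0,0],[0,0,0.6,0,0,0,0],[0,0,0.6,0,0,0,0]]'; python3 ft.py f
```

```text
clock: 5.28
position: [555.5, -123.3, 64.9]
ee_rot: [0.058, 0.705, -0.705, -0.059]
contact_force: [0.3, 0.5, -0.3]
gripper_width: 0.1
clock: 5.53
position: [555.5, -123.3, 58.8]
ee_rot: [0.058, 0.705, -0.705, -0.059]
contact_force: [-0.5, -0.3, 0.0]
gripper_width: 0.3
t 5.53 pos [ 555.5 -123.3   58.8] F [-0.5 -0.3  0. ] w 0.3 j [ 0.07  0.45 -0.32 -0.   -0.8   1.34]
tool x,y,z cols
 [[-0.986 -0.001 -0.165]
 [ 0.165  0.    -0.986]
 [ 0.001 -1.     0.   ]]
```

View pics/f_s.png

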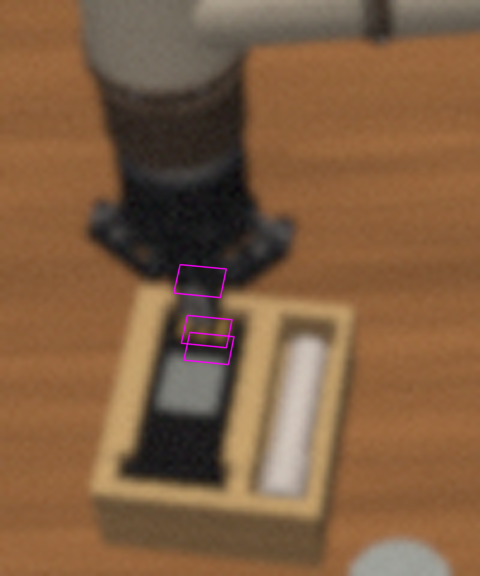

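```bash
python3 -m inch '[[0,0,0.3,0,0,0,0],[0,0,0.6,0,0,0,0],[0,0,0.6,0,0,0,0]]';python3 -m inch '[[0,0,0.3,0,0,0,0],[0,0,0.6,0,0,0,0],[0,0,0.6,0,0,0,0]]'; python3 ft.py g
python3 - <<'E'
from h import *
crop("scene","pics/g2.png",195,160,60,70,8)
E
```

```text
clock: 5.88
position: [555.5, -123.3, 52.9]
ee_rot: [0.058, 0.705, -0.705, -0.059]
contact_force: [0.4, 0.6, -0.5]
gripper_width: 0.1
clock: 6.13
position: [555.5, -123.3, 46.9]
ee_rot: [-0.058, -0.705, 0.705, 0.059]
contact_force: [-0.1, -0.5, 1.3]
gripper_width: -0.1
t 6.13 pos [ 555.5 -123.3   46.9] F [-0.1 -0.5  1.3] w -0.1 j [ 0.07  0.46 -0.34 -0.   -0.77  1.34]
tool x,y,z cols
 [[-0.986 -0.001 -0.165]
 [ 0.165  0.    -0.986]
 [ 0.001 -1.     0.   ]]
```

View pics/g2.png

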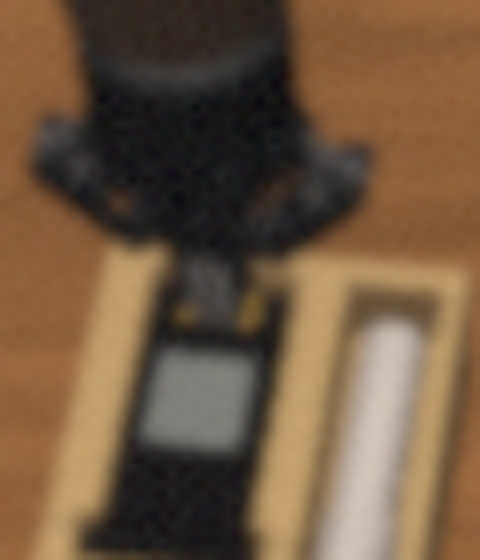

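```bash
python3 -m inch '[[0,0,0.3,0,0,0,0],[0,0,0.6,0,0,0,0],[0,0,0.6,0,0,0,0]]';python3 -m inch '[[0,0,0.3,0,0,0,0],[0,0,0.6,0,0,0,0],[0,0,0.6,0,0,0,0]]'
python3 - <<'E'
from h import *
crop("scene","pics/g3.png",185,160,75,90,6.5)
E
```

```text
clock: 6.53
position: [555.5, -123.3, 40.9]
ee_rot: [0.058, 0.705, -0.705, -0.059]
contact_force: [-0.2, 0.9, 0.5]
gripper_width: 0.0
clock: 6.78
position: [555.5, -123.3, 34.8]
ee_rot: [0.058, 0.705, -0.705, -0.059]
contact_force: [0.2, -0.2, -0.3]
gripper_width: -0.3
```

View pics/g3.png

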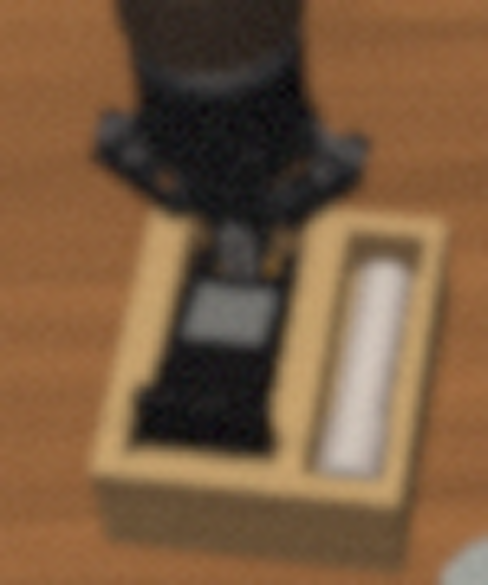

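```bash
python3 -m inch '[[0,0,0.3,0,0,0,0],[0,0,0.5,0,0,0,0],[0,0,0.5,0,0,0,0]]';python3 -m inch '[[0,0,0.3,0,0,0,0],[0,0,0.4,0,0,0,0],[0,0,0.4,0,0,0,0],[0,0,0.4,0,0,0,0]]'
python3 - <<'E'
from h import *
crop("scene","pics/g4.png",185,160,75,90,6.5)
E
```

```text
clock: 7.08
position: [555.7, -123.3, 30.1]
ee_rot: [0.058, 0.705, -0.705, -0.059]
contact_force: [-0.5, -0.2, -0.5]
gripper_width: 0.1
clock: 7.42
position: [556.0, -123.3, 26.5]
ee_rot: [-0.058, -0.705, 0.705, 0.059]
contact_force: [0.4, 0.5, 0.3]
gripper_width: 0.3
```

View pics/g4.png

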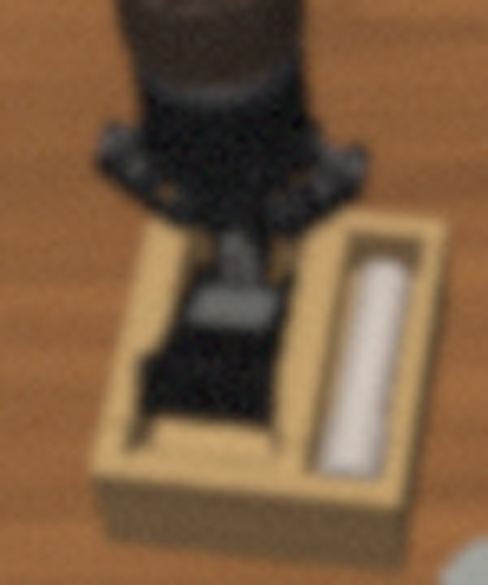

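```bash
cat > bt.py <<'E'
from h import *
from ov import *
def batt(tilt,ox=3):  # battery box in tray frame, tail-down tilt deg about pin point
    t=np.radians(tilt);V=[]
    def f(u,v,w): 
        u=u+ox
        return [u*np.cos(t)-w*np.sin(t),v,36+u*np.sin(t)+w*np.cos(t)]
    L=[]
    for w,col in((30,(255,0,0)),(0,(255,255,0))):
        L.append((T(TRAY,[f(-60,-26,w),f(50,-26,w),f(50,-32,w),f(60,-32,w),f(60,32,w),f(50,32,w),f(50,26,w),f(-60,26,w),f(-60,-26,w)]),col))
    return L
if __name__=="__main__":
    import sys
    im=None
    for t in map(float,sys.argv[2:]): im=overlay("scene",f"pics/{sys.argv[1]}_{int(t)}.png",185,160,75,90,6.5,batt(t),im)
E
python3 bt.py bt 34
```

```text
(no output)
```

View pics/bt_34.png

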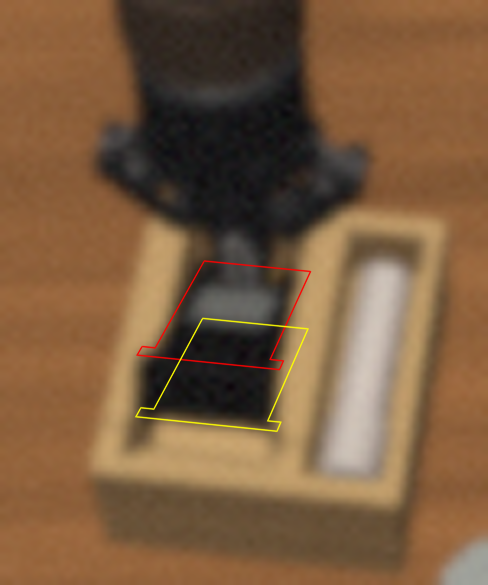

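```bash
python3 -m inch '[[0,0,-1,0,0,0,0],[0,0,-3,0,0,0,0],[0,0,-7,0,0,0,0],[0.8,0,-11,0,0,0,0],[0.8,0,-15,0,0,0,0],[0.8,0,-18,0,0,0,0],[0.8,-2,-20,0,0,0,0],[0.8,-2,-20,0,0,0,0],[0.8,-2,-20,0,0,0,0]]'
python3 bt.py bu 33 36;python3 - <<'E'
from h import *
show()
crop("scene","pics/bu.png",150,60,160,190,3)
crop("top","pics/but.png",230,130,110,110,5)
E
```

```text
clock: 8.27
position: [576.6, -126.6, 228.6]
ee_rot: [0.06, 0.705, -0.704, -0.057]
contact_force: [-0.7, 0.1, 0.2]
gripper_width: 68.2
t 8.32 pos [ 575.2 -126.5  226.7] F [-0.3 -0.4 -0.1] w 68.3 j [ 0.06  0.31 -0.06 -0.   -1.2   1.35]
tool x,y,z cols
 [[-0.986 -0.    -0.165]
 [ 0.165  0.001 -0.986]
 [ 0.    -1.    -0.001]]
```

View pics/bu_36.png

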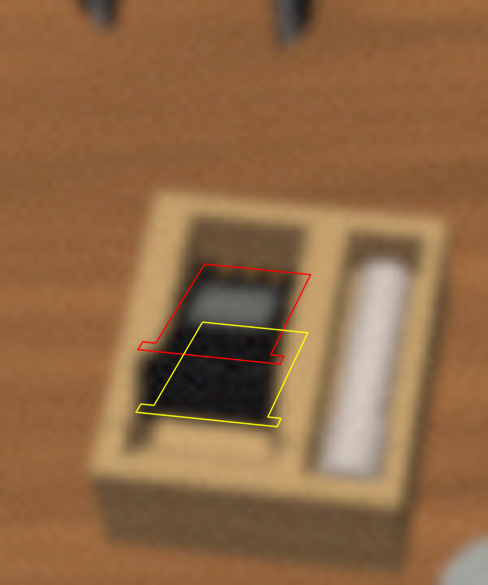

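View pics/bu.png

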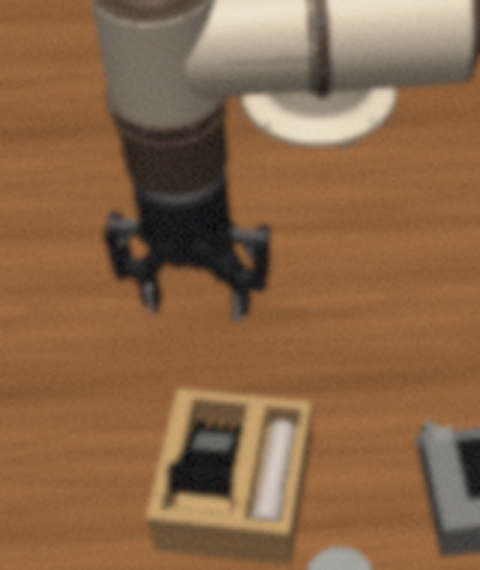

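View pics/but.png

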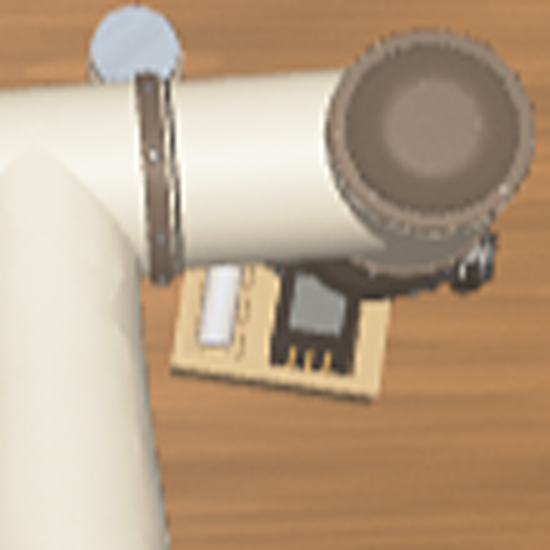

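```bash
python3 - <<'E'
from h import *
st=show();p=st['position'];R=Rn.from_quat(st['ee_rot']).as_matrix()
for o in(15,0,-20,-30): print(o,proj("scene",[p+R@np.array([0,o,s*38]) for s in(1,-1)]).round(1).tolist())
delta(p+[-30,5,20],Rdes(TRAY[2],35,-1),st)
E
```

```text
t 8.42 pos [ 574.4 -126.5  225.4] F [ 0.1 -0.5 -0.2] w 68.2 j [ 0.06  0.31 -0.06 -0.   -1.2   1.35]
tool x,y,z cols
 [[-0.986 -0.003 -0.165]
 [ 0.165  0.    -0.986]
 [ 0.003 -1.     0.   ]]
15 [[203.6, 171.1], [230.8, 173.7]]
0 [[203.0, 167.7], [230.5, 170.2]]
-20 [[202.1, 163.0], [230.0, 165.5]]
-30 [[201.7, 160.6], [229.8, 163.1]]
row shift cm [ 3.05 -1.99  0.  ] rot deg [-0.   0.  35.2] rows>= 5
```

```bash
python3 -m inch '[[0.8,3,-2,0,0,0,7],[0.8,3,-2,0,0,0,14],[0.8,3,-2,0,0,0,21],[0.8,3,-2,0,0,0,28],[0.8,3,-2,0,0,0,35],[0.8,3,-2,0,0,0,35],[0.8,3,-2,0,0,0,35],[0.8,3,-2,0,0,0,35]]'
python3 - <<'E'
from h import *
im=crop("scene","pics/t1.png",190,90,60,80,7)
st=show();p=st['position'];R=Rn.from_quat(st['ee_rot']).as_matrix()
for o in(15,-20,-25): print("tool",o,(7*(proj("scene",[p+R@np.array([0,o,s*38]) for s in(1,-1)])-[190,90])).round(0).tolist())
for o in(35,39): print("world",o,(7*(proj("scene",[p+[0,0,o]+R@np.array([0,15,s*38]) for s in(1,-1)])-[190,90])).round(0).tolist())
crop("top","pics/t1t.png",240,130,110,110,5)
for o in(15,-20,-25): print("tool",o,(5*(proj("top",[p+R@np.array([0,o,s*38]) for s in(1,-1)])-[240,130])).round(0).tolist())
for o in(35,39): print("world",o,(5*(proj("top",[p+[0,0,o]+R@np.array([0,15,s*38]) for s in(1,-1)])-[240,130])).round(0).tolist())
E
```

```text
clock: 9.08
position: [544.3, -122.4, 245.0]
ee_rot: [-0.267, -0.654, 0.691, -0.155]
contact_force: [0.7, -0.2, 0.7]
gripper_width: 68.4
t 9.13 pos [ 546.4 -122.   246.8] F [0.1 0.4 0.7] w 68.4 j [ 0.11 -0.03 -0.77  0.59 -0.29  0.77]
tool x,y,z cols
 [[-0.808  0.565 -0.166]
 [ 0.136 -0.095 -0.986]
 [-0.573 -0.819  0.   ]]
tool 15 [[98.0, 490.0], [290.0, 507.0]]
tool -20 [[100.0, 402.0], [294.0, 419.0]]
tool -25 [[100.0, 389.0], [294.0, 407.0]]
world 35 [[87.0, 430.0], [284.0, 448.0]]
world 39 [[86.0, 423.0], [284.0, 441.0]]
tool 15 [[353.0, 314.0], [223.0, 296.0]]
tool -20 [[355.0, 342.0], [222.0, 323.0]]
tool -25 [[355.0, 346.0], [221.0, 327.0]]
world 35 [[361.0, 306.0], [227.0, 286.0]]
world 39 [[362.0, 305.0], [228.0, 285.0]]
```

View pics/t1.png

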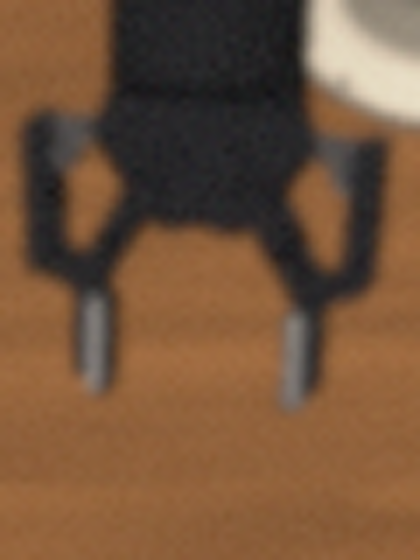

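View pics/t1t.png

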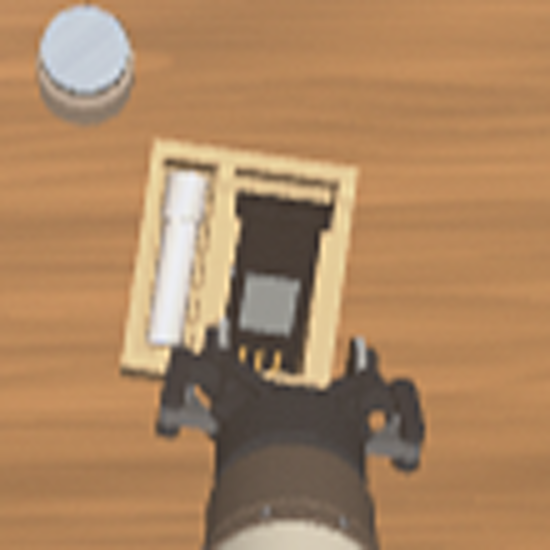

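```bash
cat >> h.py <<'E'
def tipgoal(P,al,off=-22,back_=0):
    t=np.radians(al);a=np.array([np.sin(t),0,-np.cos(t)])
    return T(TRAY,[np.array(P)+(-off-back_)*a])[0]
E
python3 - <<'E'
from h import *
st=show()
delta(tipgoal([21,0,71],20,-22,80),Rdes(TRAY[2],20,-1),st)
E
```

```text
t 9.18 pos [ 547.5 -121.8  247.7] F [ 0.3 -0.   0.2] w 67.9 j [ 0.11 -0.03 -0.77  0.59 -0.29  0.76]
tool x,y,z cols
 [[-0.807  0.567 -0.166]
 [ 0.136 -0.095 -0.986]
 [-0.575 -0.818 -0.   ]]
row shift cm [2.150e+00 1.342e+01 1.000e-02] rot deg [  0.   -0.  -15.1] rows>= 4
```

```bash
python3 -m inch '[[0.82,0.5,3,0,0,0,-4],[0.82,1,6,0,0,0,-8],[0.82,1.5,9,0,0,0,-12],[0.82,2,12,0,0,0,-15],[0.82,2.1,13.3,0,0,0,-15],[0.82,2.1,13.3,0,0,0,-15],[0.82,2.1,13.3,0,0,0,-15],[0.82,2.1,13.3,0,0,0,-15],[0.82,2.1,13.3,0,0,0,-15]]'
cat > gv.py <<'E'
from bt import *
import sys
def gv(fn,tilt=35,al=20,P=(21,0,71)):
    st=show();p=st['position'];R=Rn.from_quat(st['ee_rot']).as_matrix();h=st['gripper_width']/2
    L=batt(tilt)
    for s in(1,-1): L.append(([p+R@np.array(v) for v in([-11,-22,s*h],[11,-22,s*h],[11,-44,s*h],[-11,-44,s*h],[-11,-22,s*h])],(255,0,255)))
    overlay("scene",f"pics/{fn}_s.png",185,140,75,100,5.5,L)
    overlay("top",f"pics/{fn}_t.png",240,130,100,100,5,L)
    delta(tipgoal(P,al),Rdes(TRAY[2],al,-1),st)
if __name__=="__main__": gv(sys.argv[1])
E
python3 gv.py h1
```

```text
clock: 9.93
position: [604.7, -131.2, 127.2]
ee_rot: [-0.181, -0.684, 0.704, -0.066]
contact_force: [0.7, -0.1, 0.1]
gripper_width: 70.0
t 9.93 pos [ 604.7 -131.2  127.2] F [ 0.7 -0.1  0.1] w 70.0 j [ 0.09  0.3  -0.49  0.2  -0.45  1.15]
tool x,y,z cols
 [[-0.926  0.34  -0.165]
 [ 0.155 -0.056 -0.986]
 [-0.344 -0.939 -0.001]]
row shift cm [-0.06  8.21  0.03] rot deg [ 0.   0.  -0.1] rows>= 2
```

View pics/h1_s.png

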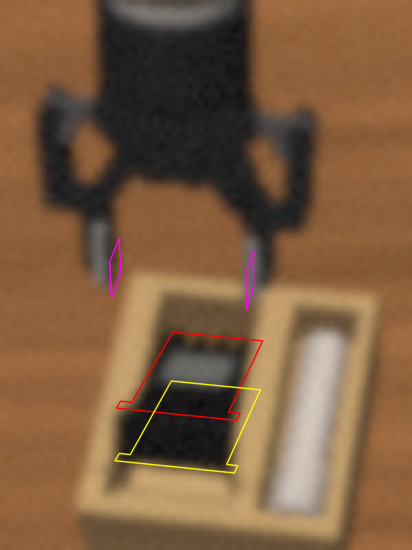

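View pics/h1_t.png

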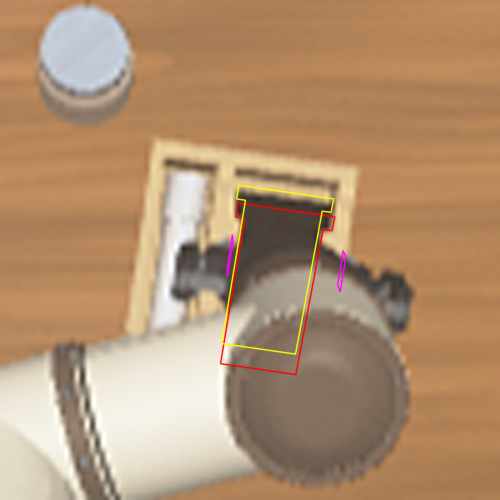

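```bash
python3 -m inch '[[0.82,0,2,0,0,0,0],[0.82,0,4,0,0,0,0],[0.82,0,5.5,0,0,0,0],[0.82,0,6,0,0,0,0],[0.82,0,6,0,0,0,0],[0.82,0,6,0,0,0,0]]';python3 gv.py h2
```

```text
clock: 10.53
position: [624.8, -134.8, 70.2]
ee_rot: [-0.18, -0.684, 0.704, -0.065]
contact_force: [-0.6, 0.2, 0.1]
gripper_width: 70.3
t 10.53 pos [ 624.8 -134.8   70.2] F [-0.6  0.2  0.1] w 70.3 j [ 0.07  0.4  -0.53  0.27 -0.31  1.09]
tool x,y,z cols
 [[-0.926  0.338 -0.165]
 [ 0.155 -0.056 -0.986]
 [-0.343 -0.939 -0.   ]]
row shift cm [-0.11  2.16  0.  ] rot deg [ 0.   0.  -0.1] rows>= 1
```

View pics/h2_s.png

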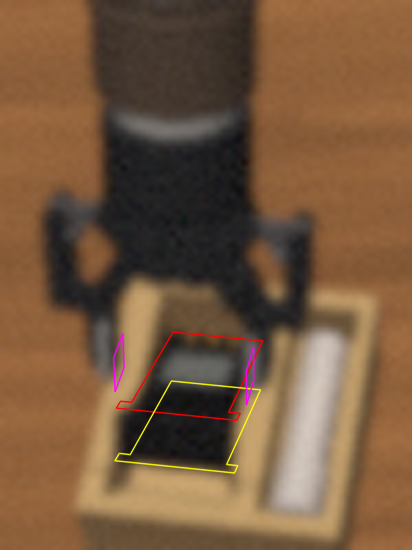

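View pics/h2_t.png

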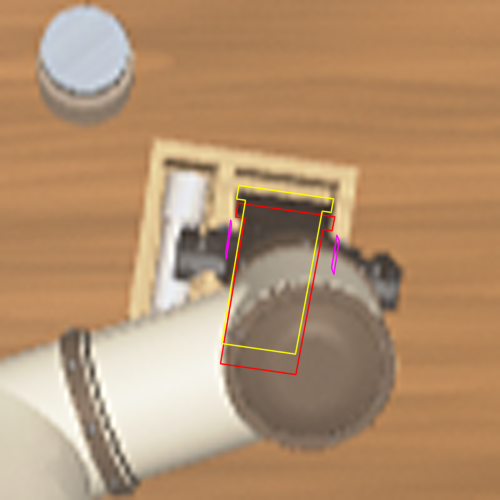

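```bash
python3 -m inch '[[0.82,-0.1,0.8,0,0,0,0],[0.82,-0.1,1.6,0,0,0,0],[0.82,-0.1,2.2,0,0,0,0],[0.82,-0.1,2.2,0,0,0,0],[0.82,-0.1,2.2,0,0,0,0]]';python3 gv.py h3
```

```text
clock: 11.05
position: [632.5, -136.4, 47.9]
ee_rot: [-0.179, -0.684, 0.704, -0.064]
contact_force: [-0.6, 0.1, 0.1]
gripper_width: 69.9
t 11.05 pos [ 632.5 -136.4   47.9] F [-0.6  0.1  0.1] w 69.9 j [ 0.06  0.44 -0.54  0.31 -0.26  1.05]
tool x,y,z cols
 [[-0.927  0.336 -0.165]
 [ 0.155 -0.057 -0.986]
 [-0.34  -0.94   0.   ]]
row shift cm [-0.13 -0.21 -0.02] rot deg [-0.   0.   0.1] rows>= 1
```

View pics/h3_s.png

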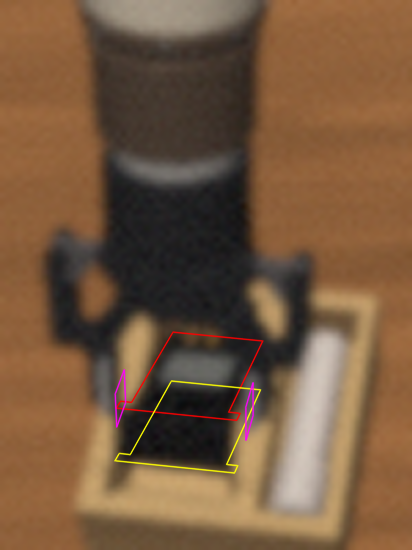

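View pics/h3_t.png

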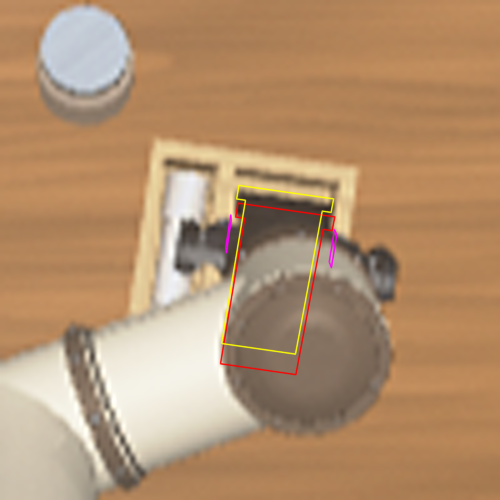

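```bash
python3 -m inch '[[0.3,0,-0.1,0,0,0,0],[0.3,0,-0.1,0,0,0,0],[0.3,0,-0.1,0,0,0,0],[0.3,0,-0.1,0,0,0,0],[0.3,0,-0.1,0,0,0,0],[0.3,0,-0.1,0,0,0,0],[0.3,0,-0.1,0,0,0,0]]';python3 gv.py h4
```

```text
clock: 11.73
position: [633.0, -136.1, 50.6]
ee_rot: [-0.18, -0.684, 0.704, -0.065]
contact_force: [-2.3, -0.7, 5.1]
gripper_width: 50.2
t 11.73 pos [ 633.  -136.1   50.6] F [-2.3 -0.7  5.1] w 50.2 j [ 0.07  0.44 -0.54  0.31 -0.26  1.06]
tool x,y,z cols
 [[-0.926  0.338 -0.165]
 [ 0.155 -0.056 -0.986]
 [-0.343 -0.939 -0.   ]]
row shift cm [-0.    0.03  0.01] rot deg [ 0.   0.  -0.1] rows>= 1
```

View pics/h4_s.png

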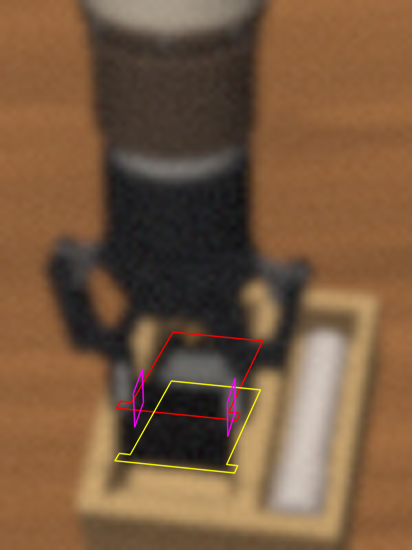

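```bash
python3 -m inch '[[0,0,0,0,0,0,0],[0,0,0,0,0,0,0],[0,-0.35,-0.95,0,0,0,0],[0,-0.7,-1.9,0,0,0,0],[0,-1.05,-2.8,0,0,0,0],[0,-1.4,-3.8,0,0,0,0],[0,-1.7,-4.7,0,0,0,0],[0,-2.1,-5.6,0,0,0,0],[0,-2.4,-6.6,0,0,0,0],[0,-2.8,-7.5,0,0,0,0],[0,-3.4,-9.4,0,0,0,0],[0,-3.4,-9.4,0,0,0,0],[0,-3.4,-9.4,0,0,0,0]]';python3 - <<'E'
from h import *
show()
crop("scene","pics/i_s.png",170,90,100,150,4)
crop("top","pics/i_t.png",230,120,110,110,5)
E
```

```text
clock: 12.92
position: [632.4, -136.0, 149.5]
ee_rot: [-0.18, -0.684, 0.704, -0.065]
contact_force: [-1.1, 0.3, -3.9]
gripper_width: 50.3
t 12.92 pos [ 632.4 -136.   149.5] F [-1.1  0.3 -3.9] w 50.3 j [ 0.08  0.31 -0.38  0.16 -0.54  1.21]
tool x,y,z cols
 [[-0.927  0.338 -0.165]
 [ 0.156 -0.056 -0.986]
 [-0.342 -0.94  -0.001]]
```

View pics/i_s.png

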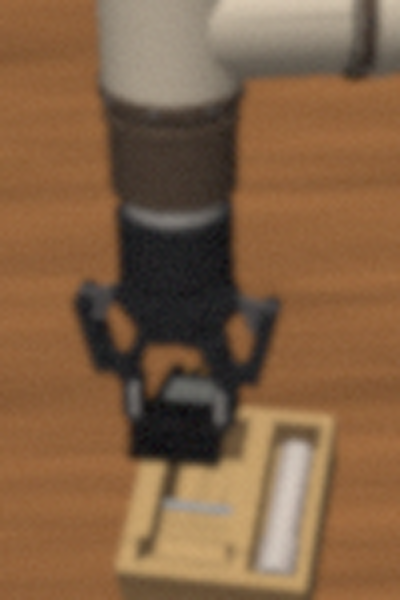

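View pics/i_t.png

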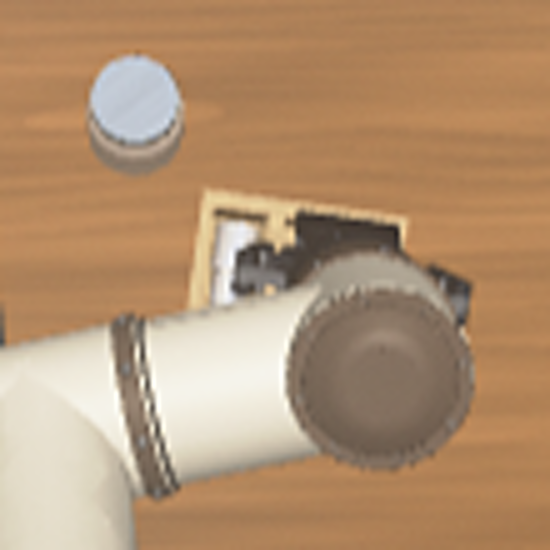

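```bash
cat > nav.py <<'E'
from h import *
import json
def M(R,p): m=np.eye(4);m[:3,:3]=R;m[:3,3]=p;return m
Rz=lambda a:Rn.from_euler('z',a).as_matrix()
def store(tilt,ox=3,TCP=(633,-136.1,50.6),al=20):
    t=np.radians(tilt)
    Rb=Rz(TRAY[2])@Rn.from_euler('y',-t).as_matrix()
    pb=T(TRAY,[[ox*np.cos(t),0,36+ox*np.sin(t)]])[0]
    Tt=M(Rdes(TRAY[2],al,-1),TCP)
    return np.linalg.inv(Tt)@M(Rb,pb)
TB=store(35)
if os.path.exists('TB.npy'): TB=np.load('TB.npy')
def goal_b(p,yaw,pitch=0): # battery pose -> tool pose
    G=M(Rz(yaw)@Rn.from_euler('y',pitch).as_matrix(),p)@np.linalg.inv(TB);return G[:3,3],G[:3,:3]
def bpose(st):
    G=M(Rn.from_quat(st['ee_rot']).as_matrix(),st['position'])@TB;return G
def dockgoal(x,z,y=0): # battery origin in dock frame
    return goal_b(T(DOCK,[[x,y,z]])[0],DOCK[2]+np.pi)
def bl(G):
    L=[]
    for w,col in((30,(255,0,0)),(0,(255,255,0))):
        P=np.array([[-60,-26,w],[50,-26,w],[50,-32,w],[60,-32,w],[60,32,w],[50,32,w],[50,26,w],[-60,26,w],[-60,-26,w]],float)
        L.append((P@G[:3,:3].T+G[:3,3],col))
    return L
E
python3 - <<'E'
from nav import *
st=show();G=bpose(st);print(G.round(2))
# level
Rl=Rz(TRAY[2])@TB[:3,:3].T
delta(st['position']+[0,0,30],Rl,st)
p,R=dockgoal(-110,150);print("dock pre",p)
E
```

```text
t 13.02 pos [ 631.1 -136.1  147.7] F [-1.5 -0.7 -3.1] w 50.2 j [ 0.08  0.31 -0.38  0.16 -0.54  1.21]
tool x,y,z cols
 [[-0.928  0.334 -0.166]
 [ 0.156 -0.056 -0.986]
 [-0.339 -0.941  0.   ]]
[[ 8.1000e-01  1.7000e-01 -5.6000e-01  6.0548e+02]
 [-1.4000e-01  9.9000e-01  9.0000e-02 -1.3189e+02]
 [ 5.7000e-01 -0.0000e+00  8.2000e-01  1.3490e+02]
 [ 0.0000e+00  0.0000e+00  0.0000e+00  1.0000e+00]]
row shift cm [-1.02 -2.82  0.  ] rot deg [ -0.   -0.  -34.8] rows>= 5
dock pre [442.04250636 116.98565378 145.68427436]
```

```bash
python3 -m inch '[[0,-0.5,-1,0,0,0,-5],[0,-1,-2,0,0,0,-11],[0,-1.4,-3,0,0,0,-17],[0,-1.4,-3.8,0,0,0,-23],[0,-1.4,-3.8,0,0,0,-29],[0,-1.4,-3.8,0,0,0,-34.8],[0,-1.4,-3.8,0,0,0,-34.8],[0,-1.4,-3.8,0,0,0,-34.8]]'
cat > pv.py <<'E'
from nav import *
from ov import *
import sys
def pv(fn,cs,ct,ss=4,stp=5):
    st=show();G=bpose(st)
    overlay("scene",f"pics/{fn}_s.png",*cs,ss,bl(G)+docklines(DOCK)[1:]);overlay("top",f"pics/{fn}_t.png",*ct,stp,bl(G)+docklines(DOCK)[1:]);return st
E
python3 - <<'E'
from pv import *
st=pv("j",(170,90,100,150),(230,120,110,110))
r=dockgoal(-110,150)
Rv=Rn.from_matrix(Rn.from_quat(st['ee_rot']).as_matrix())
print("vertical in tool",Rv.inv().apply([0,0,1]).round(3))
mid=(st['position']+r[0])/2;mid[2]=180
delta(mid,Rz(-1.44)@Rv.as_matrix(),st)
E
```

```text
clock: 13.68
position: [632.9, -136.1, 185.7]
ee_rot: [-0.034, 0.706, -0.691, -0.151]
contact_force: [-0.2, 0.4, -2.9]
gripper_width: 50.3
t 13.68 pos [ 632.9 -136.1  185.7] F [-0.2  0.4 -2.9] w 50.3 j [ 0.01  0.59  0.27 -0.05 -1.51  1.4 ]
tool x,y,z cols
 [[-0.952 -0.257 -0.166]
 [ 0.16   0.043 -0.986]
 [ 0.26  -0.966  0.   ]]
vertical in tool [ 0.26  -0.966  0.   ]
row shift cm [ 10.97   3.54 -10.9 ] rot deg [-21.5  79.7  -0. ] rows>= 12
```

View pics/j_s.png

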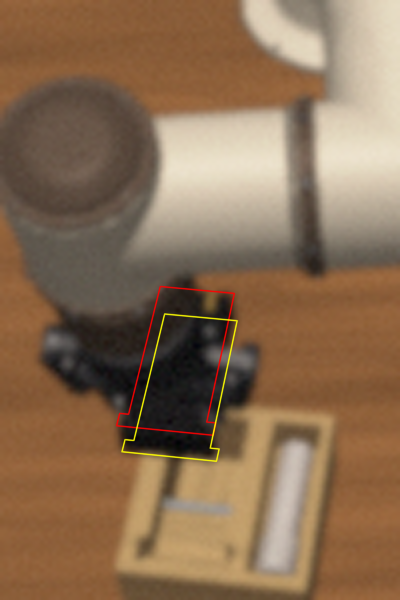

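View pics/j_t.png

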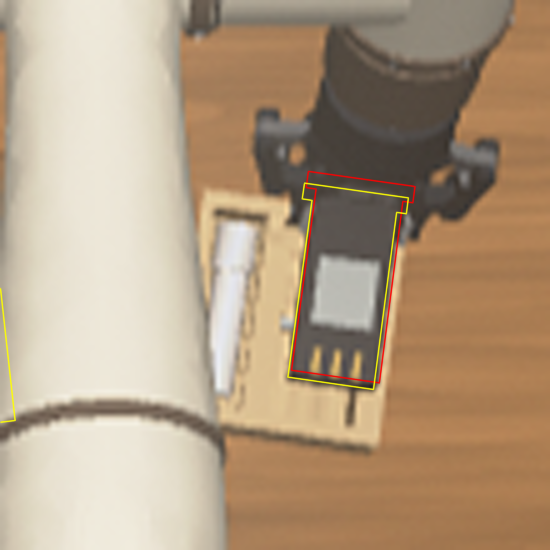

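```bash
python3 -m inch '[[0,1,0.3,-1,-1.8,6.6,0],[0,2,0.6,-2,-3.6,13.3,0],[0,3,0.9,-3,-5.4,20,0],[0,4,1.2,-4,-7.2,26.6,0],[0,5,1.5,-5,-9,33.2,0],[0,6,1.8,-6,-10.8,40,0],[0,7,2.1,-7,-12.5,46.5,0],[0,8,2.4,-8,-14.3,53.1,0],[0,9,2.8,-9,-16.1,59.8,0],[0,10,3.2,-10,-18,66.4,0],[0,10.5,3.4,-10.5,-19.7,73,0],[0,11,3.5,-10.9,-21.5,79.7,0],[0,11,3.5,-10.9,-21.5,79.7,0],[0,11,3.5,-10.9,-21.5,79.7,0]]'
python3 - <<'E'
from nav import *
st=show();p,R=dockgoal(-110,150);delta(p,R,st)
E
```

```text
clock: 14.95
position: [535.6, -9.7, 186.0]
ee_rot: [-0.441, -0.556, 0.42, 0.566]
contact_force: [0.2, -0.5, -2.4]
gripper_width: 50.3
t 14.95 pos [535.6  -9.7 186. ] F [ 0.2 -0.5 -2.4] w 50.3 j [ 0.12  0.27 -0.15 -0.29 -1.12 -0.03]
tool x,y,z cols
 [[ 0.029  0.016 -0.999]
 [ 0.965  0.259  0.033]
 [ 0.259 -0.966 -0.008]]
row shift cm [10.91  7.03  9.79] rot deg [-21.   79.9   0.3] rows>= 12
```

```bash
python3 -m inch '[[0,1,0.5,0.9,-1.8,6.6,0],[0,2,1,1.8,-3.5,13.3,0],[0,3,1.5,2.7,-5.3,20,0],[0,4,2,3.6,-7,26.6,0.1],[0,5,2.5,4.5,-8.8,33.3,0.1],[0,6,3,5.4,-10.5,40,0.1],[0,7,3.5,6.3,-12.3,46.6,0.2],[0,8,4,7.2,-14,53.3,0.2],[0,9,4.8,8.1,-15.8,60,0.2],[0,10,5.5,9,-17.5,66.6,0.3],[0,10.5,6.3,9.4,-19.2,73.3,0.3],[0,10.9,7,9.8,-21,79.9,0.3],[0,10.9,7,9.8,-21,79.9,0.3],[0,10.9,7,9.8,-21,79.9,0.3],[0,10.9,7,9.8,-21,79.9,0.3]]'
python3 - <<'E'
from pv import *
st=pv("k",(250,110,120,150),(150,120,140,120),4,4.5)
p,R=dockgoal(-108,60);delta(p,R,st)
p,R=dockgoal(-108,18);delta(p,R,st)
E
```

```text
clock: 16.2
position: [443.1, 117.3, 144.6]
ee_rot: [-0.696, -0.125, -0.058, 0.705]
contact_force: [-0.5, 0.5, -3.2]
gripper_width: 50.4
t 16.2 pos [443.1 117.3 144.6] F [-0.5  0.5 -3.2] w 50.4 j [ 0.71  0.04 -0.77  0.28 -0.57 -2.41]
tool x,y,z cols
 [[ 0.962  0.255 -0.096]
 [ 0.092  0.025  0.995]
 [ 0.256 -0.967  0.   ]]
row shift cm [-2.19  8.62 -0.02] rot deg [ 0.  -0.1 -0.2] rows>= 3
row shift cm [-3.26 12.68 -0.02] rot deg [ 0.  -0.1 -0.2] rows>= 4
```

View pics/k_s.png

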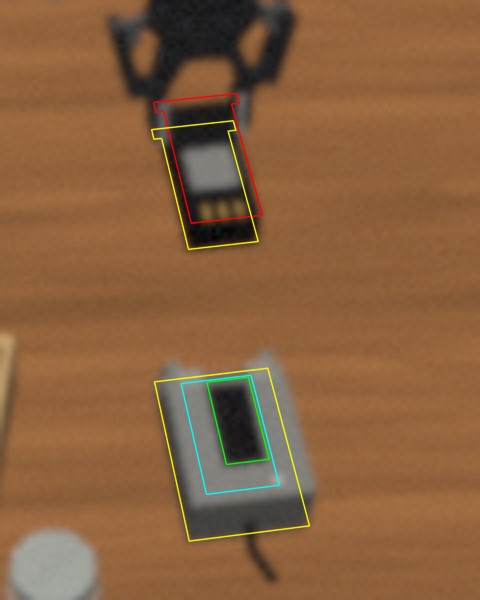

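View pics/k_t.png

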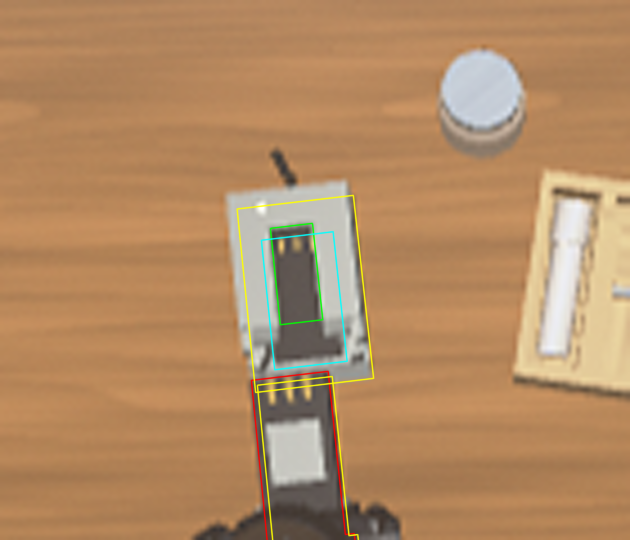

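```bash
python3 -m inch '[[0,-0.8,3,0,0,0,0],[0,-1.6,6,0,0,0,0],[0,-2.4,9,0,0,0,0],[0,-3,11.5,0,0,0,-0.2],[0,-3.3,12.8,0,0,0,-0.2],[0,-3.3,12.8,0,0,0,-0.2],[0,-3.3,12.8,0,0,0,-0.2],[0,-3.3,12.8,0,0,0,-0.2]]'
python3 - <<'E'
from pv import *
st=pv("l",(270,130,80,120),(180,150,90,100),5,6)
G=bpose(st);print(G.round(3))
for x,z in((-108,16),(-20,16)):
    p,R=dockgoal(x,z);delta(p,R,st)
E
```

```text
clock: 16.97
position: [439.7, 126.0, 38.4]
ee_rot: [0.71, 0.116, 0.059, -0.692]
contact_force: [0.0, -0.9, -2.4]
gripper_width: 50.1
t 16.97 pos [439.7 126.   38.4] F [ 0.  -0.9 -2.4] w 50.1 j [ 0.54  0.22 -1.07  1.08 -0.16 -3.09]
tool x,y,z cols
 [[ 0.966  0.247 -0.077]
 [ 0.083 -0.015  0.996]
 [ 0.245 -0.969 -0.035]]
[[-9.97000e-01  7.70000e-02  1.20000e-02  4.68229e+02]
 [-7.60000e-02 -9.96000e-01  3.60000e-02  1.28419e+02]
 [ 1.50000e-02  3.50000e-02  9.99000e-01  4.23010e+01]
 [ 0.00000e+00  0.00000e+00  0.00000e+00  1.00000e+00]]
row shift cm [-0.3   2.71 -0.82] rot deg [ 2.3 -0.6 -0.9] rows>= 1
row shift cm [ 8.23  4.86 -0.64] rot deg [ 2.3 -0.6 -0.9] rows>= 3
```

View pics/l_s.png

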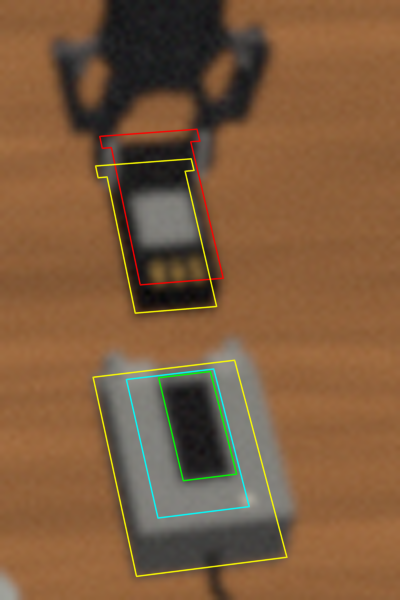

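View pics/l_t.png

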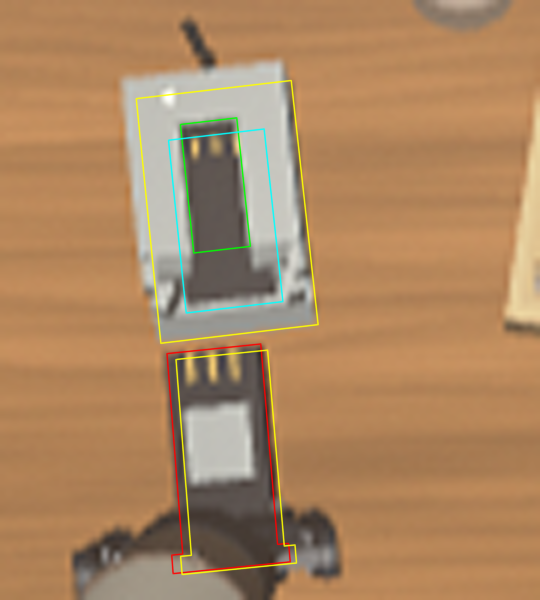

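```bash
python3 - <<'E'
from h import *
print("jar",back("top",[[257,139]],85),"can",back("top",[[127,155]],170), "hammer head", back("top",[[123,207]],10),back("top",[[108,284]],10))
from scipy.optimize import least_squares
D=[(.38553,.00662,-1.194,161.7,603.7,211.6),(.30,-.12,-1.15,558.9,-126.2,211.7),(.384,-.2682,-.916,558.6,-121.2,112.1),(.41,-.29,-.87,556.2,-123.4,87.6),(.43,-.31,-.83,555.6,-123.3,70.9),(.46,-.34,-.77,555.5,-123.3,46.9),(.31,-.06,-1.2,575.2,-126.5,226.7)]
D=np.array(D)
def fk(p,j2,j3):
    L1,L2,a,z0,r0=p;b=j2-j3
    return r0+L1*np.sin(j2)+L2*np.cos(b)+a*np.sin(b)*0, z0+L1*np.cos(j2)-L2*np.sin(b)+a*np.cos(b)
r=np.sqrt(D[:,3]**2+D[:,4]**2-160**2)
f=lambda p:np.concatenate([np.array(fk(p,D[:,0],D[:,1]))[0]-r,np.array(fk(p,D[:,0],D[:,1]))[1]-D[:,5]])
# fk with elbow offset a perpendicular to forearm
def fk(p,j2,j3):
    L1,L2,a,z0,r0=p;b=j2-j3
    return r0+L1*np.sin(j2)+L2*np.cos(b)+a*np.sin(b), z0+L1*np.cos(j2)-L2*np.sin(b)+a*np.cos(b)
g=lambda p:np.r_[f(p),(p[2]-0)*.02,(p[4]-0)*.02]
s=least_squares(g,[400,400,0,0,0]);print(s.x.round(0),np.abs(s.fun).max().round(1))
for rr,z in((445,4),(470,4),(500,4),(545,4),(445,60),(648,0),(520,4)):
    q=least_squares(lambda q:np.array(fk(s.x,*q))-[np.sqrt(rr**2-160**2),z],[.3,-.4]).x
    print(rr,z,q.round(2),"j5",round(q[0]-q[1]-np.pi/2,2))
E
```

```text
jar [[754.95173646  -9.06210481  85.        ]] can [[688.66396999 396.39239745 170.        ]] hammer head [[543.95934585 459.91715242  10.        ]] [[284.38096167 503.23811378  10.        ]]
[ 568.  422.    1. -161.   -2.] 1.9
445 4 [ 0.37 -0.68] j5 -0.52
470 4 [ 0.4  -0.62] j5 -0.55
500 4 [ 0.44 -0.54] j5 -0.59
545 4 [ 0.49 -0.43] j5 -0.65
445 60 [ 0.27 -0.62] j5 -0.68
648 0 [ 0.63 -0.17] j5 -0.78
520 4 [ 0.46 -0.5 ] j5 -0.61
```

```bash
python3 -m inch '[[0,0.5,-2,0,0,0,0],[0,1,-4,0,0,0,0],[0,2,-8,0,0,0,0],[0,2.9,-11.5,0,0,0,0],[0,2.9,-11.5,0,0,0,0],[0,2.9,-11.5,0,0,0,0],[0,2.9,-11.5,0,0,0,0]]'
python3 - <<'E'
from nav import *
st=show()
YP=.15
def put(z,pitch,u=35,P=(530,28)):
    # battery origin so that u-point at P
    c=np.array([P[0]+u*np.cos(YP),P[1]+u*np.sin(YP),z]);return goal_b(c,YP+np.pi,pitch)
# pitch>0 about battery y: x axis tips down -> collar down ; want tail down => negative
for z in(130,):
    p,R=put(z,-np.radians(4));print(p,R.round(2));delta(p,R,st)
E
```

```text
clock: 17.65
position: [438.7, 132.5, 158.8]
ee_rot: [0.708, 0.118, 0.059, -0.694]
contact_force: [-0.1, 0.1, -3.8]
gripper_width: 50.3
t 17.65 pos [438.7 132.5 158.8] F [-0.1  0.1 -3.8] w 50.3 j [ 0.77  0.03 -0.74  0.3  -0.65 -2.49]
tool x,y,z cols
 [[ 0.965  0.249 -0.079]
 [ 0.084 -0.01   0.996]
 [ 0.248 -0.968 -0.031]]
[536.09521312  28.83026416 127.69106533] [[ 0.97  0.19 -0.15]
 [ 0.15  0.03  0.99]
 [ 0.19 -0.98  0.  ]]
row shift cm [  7.75   5.55 -11.01] rot deg [ 2.6 -3.6  3.3] rows>= 4
```

```bash
python3 -m inch '[[0,1.5,1,-2.2,0.5,-0.7,0.7],[0,3,2.2,-4.4,1,-1.4,1.3],[0,4.7,3.3,-6.6,1.5,-2.1,2],[0,6.2,4.4,-8.8,2,-2.8,2.6],[0,7.7,5.5,-11,2.6,-3.6,3.3],[0,7.7,5.5,-11,2.6,-3.6,3.3],[0,7.7,5.5,-11,2.6,-3.6,3.3],[0,7.7,5.5,-11,2.6,-3.6,3.3]]'
cat >> nav.py <<'E'
YP=.15
def put(z,pitch,u=35,P=(530,28)):
    c=np.array([P[0]+u*np.cos(YP),P[1]+u*np.sin(YP),z]);return goal_b(c,YP+np.pi,pitch)
E
python3 - <<'E'
from pv import *
st=pv("m",(230,130,110,140),(200,110,110,120),4,5)
G=bpose(st);print(G.round(3))
for z in(45,8):
    p,R=put(z,-np.radians(4));delta(p,R,st)
E
```

```text
clock: 18.32
position: [533.3, 26.1, 124.2]
ee_rot: [-0.699, -0.117, -0.012, 0.705]
contact_force: [-0.4, 0.2, -2.6]
gripper_width: 50.0
t 18.32 pos [533.3  26.1 124.2] F [-0.4  0.2 -2.6] w 50.0 j [ 0.38  0.23 -0.51  0.08 -0.66 -1.86]
tool x,y,z cols
 [[ 0.972  0.181 -0.148]
 [ 0.146  0.022  0.989]
 [ 0.182 -0.983 -0.006]]
[[-9.86000e-01  1.48000e-01  7.70000e-02  5.61849e+02]
 [-1.47000e-01 -9.89000e-01  1.70000e-02  3.04660e+01]
 [ 7.90000e-02  6.00000e-03  9.97000e-01  1.26298e+02]
 [ 0.00000e+00  0.00000e+00  0.00000e+00  1.00000e+00]]
row shift cm [-1.18  8.07  0.27] rot deg [ 0.3 -0.  -0.5] rows>= 2
row shift cm [-1.85 11.71  0.3 ] rot deg [ 0.3 -0.  -0.5] rows>= 3
```

View pics/m_t.png

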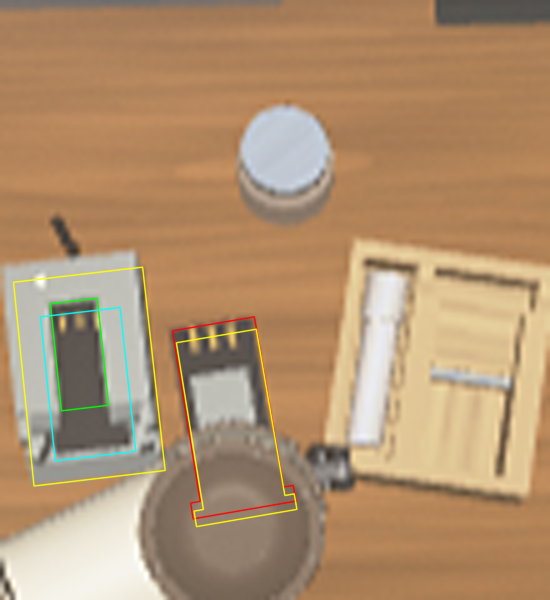

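```bash
python3 - <<'E'
from nav import *
for z in(45,6):
    p,R=put(z,-np.radians(4),P=(520,32));delta(p,R)
E

```

```text
row shift cm [-2.18  8.    0.72] rot deg [ 0.3  0.1 -0.4] rows>= 2
row shift cm [-2.9  11.84  0.74] rot deg [ 0.3  0.1 -0.4] rows>= 3
```

```bash
python3 -m inch '[[0,-0.7,2.7,0.2,0,0,0],[0,-1.4,5.4,0.5,0,0,0],[0,-2.2,8,0.7,0,0,0],[0,-2.2,8,0.7,0,0,0],[0,-2.2,8,0.7,0,0,0],[0,-2.2,8,0.7,0,0,0]]'
python3 - <<'E'
from nav import *
st=show();print(bpose(st).round(3))
p,R=put(6,-np.radians(4),P=(520,32));delta(p,R,st)
E

```

```text
clock: 18.92
position: [528.7, 33.6, 45.1]
ee_rot: [-0.698, -0.121, -0.014, 0.705]
contact_force: [0.3, 1.4, -2.1]
gripper_width: 50.1
t 18.92 pos [528.7  33.6  45.1] F [ 0.3  1.4 -2.1] w 50.1 j [ 0.4   0.34 -0.63  0.13 -0.42 -1.93]
tool x,y,z cols
 [[ 0.97   0.188 -0.151]
 [ 0.15   0.024  0.988]
 [ 0.19  -0.982 -0.005]]
[[-9.86000e-01  1.51000e-01  6.90000e-02  5.57235e+02]
 [-1.51000e-01 -9.88000e-01  1.60000e-02  3.80360e+01]
 [ 7.10000e-02  5.00000e-03  9.97000e-01  4.73780e+01]
 [ 0.00000e+00  0.00000e+00  0.00000e+00  1.00000e+00]]
row shift cm [-1.05  4.02 -0.01] rot deg [ 0.3  0.2 -0.1] rows>= 1
```

```bash
python3 - <<'E'
from nav import *
p,R=put(4,0,P=(520,32));delta(p,R)
E

```

```text
row shift cm [-1.1   4.41 -0.01] rot deg [ 0.2  0.2 -4.1] rows>= 2
```

```bash
python3 -m inch '[[0,-0.3,1.3,0,0,0,-1.5],[0,-0.6,2.6,0,0,0,-3],[0,-0.9,3.6,0,0,0,-4],[0,-1,4.1,0,0,0,-4],[0,-1.1,4.4,0,0,0,-4],[0,-1.1,4.4,0,0,0,-4]]'
python3 - <<'E'
from nav import *
st=show();print(bpose(st).round(3))
crop("scene","pics/n.png",230,140,110,110,5)
E

```

```text
clock: 19.42
position: [530.5, 32.0, 6.1]
ee_rot: [-0.691, -0.141, -0.035, 0.708]
contact_force: [-0.1, 0.3, -1.4]
gripper_width: 50.2
t 19.42 pos [530.5  32.    6.1] F [-0.1  0.3 -1.4] w 50.2 j [ 0.38  0.39 -0.78  0.33 -0.16 -2.12]
tool x,y,z cols
 [[ 0.958  0.245 -0.152]
 [ 0.146  0.042  0.988]
 [ 0.248 -0.969  0.005]]
[[-9.88000e-01  1.52000e-01  1.20000e-02  5.58839e+02]
 [-1.52000e-01 -9.88000e-01 -3.00000e-03  3.64300e+01]
 [ 1.10000e-02 -5.00000e-03  1.00000e+00  1.00980e+01]
 [ 0.00000e+00  0.00000e+00  0.00000e+00  1.00000e+00]]
```

View pics/n.png

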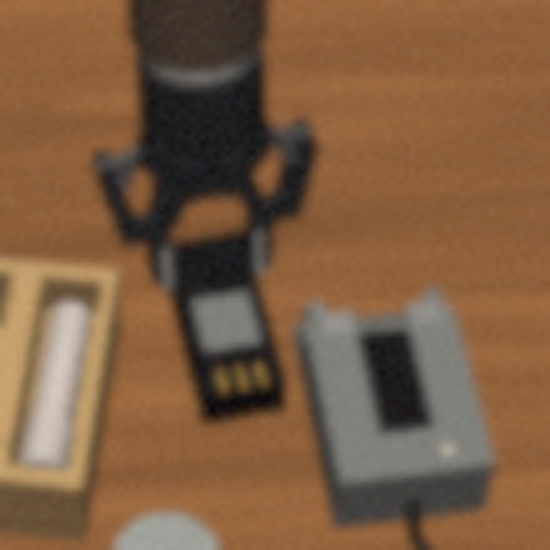

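```bash
python3 -m inch '[[0,0,0,0,0,0,2],[0,0,0,0,0,0,4],[0,0,0,0,0,0,5],[0,0,0,0,0,0,5],[0,0,0,0,0,0,5]]'
python3 - <<'E'
from nav import *
st=show();print(bpose(st).round(3))
E

```

```text
clock: 19.88
position: [529.2, 31.6, 5.3]
ee_rot: [-0.697, -0.11, -0.003, 0.709]
contact_force: [-0.6, -0.2, -2.9]
gripper_width: 50.6
t 19.88 pos [529.2  31.6   5.3] F [-0.6 -0.2 -2.9] w 50.6 j [ 0.39  0.42 -0.63  0.09 -0.36 -1.89]
tool x,y,z cols
 [[ 0.976  0.158 -0.152]
 [ 0.149  0.029  0.988]
 [ 0.161 -0.987  0.004]]
[[-9.8300e-01  1.5200e-01  1.0000e-01  5.5775e+02]
 [-1.5100e-01 -9.8800e-01  1.1000e-02  3.6063e+01]
 [ 1.0000e-01 -4.0000e-03  9.9500e-01  6.7120e+00]
 [ 0.0000e+00  0.0000e+00  0.0000e+00  1.0000e+00]]
```

```bash
python3 -m inch '[[0,-0.05,0.2,0,0,0,-1.5],[0,-0.1,0.45,0,0,0,-2.5],[0,-0.1,0.45,0,0,0,-2.5],[0,-0.1,0.45,0,0,0,-2.5]]'
python3 - <<'E'
from nav import *
st=show();print(bpose(st).round(3))
E

```

```text
clock: 20.22
position: [526.8, 30.6, -0.1]
ee_rot: [-0.695, -0.124, -0.017, 0.708]
contact_force: [0.5, -0.2, -2.3]
gripper_width: 49.7
t 20.22 pos [ 5.268e+02  3.060e+01 -1.000e-01] F [ 0.5 -0.2 -2.3] w 49.7 j [ 0.39  0.41 -0.7   0.17 -0.26 -1.97]
tool x,y,z cols
 [[ 0.969  0.197 -0.152]
 [ 0.148  0.033  0.988]
 [ 0.2   -0.98   0.003]]
[[-9.87000e-01  1.52000e-01  6.00000e-02  5.55328e+02]
 [-1.52000e-01 -9.88000e-01  6.00000e-03  3.50670e+01]
 [ 6.10000e-02 -3.00000e-03  9.98000e-01  2.49700e+00]
 [ 0.00000e+00  0.00000e+00  0.00000e+00  1.00000e+00]]
```

```bash
python3 -m inch '[[0.75,0,0,0,0,0,0],[0.75,0,0,0,0,0,0],[0.75,0,0,0,0,0,0],[0.75,0,0,0,0,0,0],[0.75,0,0,0,0,0,0],[0.75,0,-2,0,0,0,0],[0.75,0,-5,0,0,0,0],[0.75,0,-8,0,0,0,0],[0.75,0,-8,0,0,0,0],[0.75,0,-8,0,0,0,0]]'
python3 - <<'E'
from nav import *
from ov import *
st=show()
G=M(Rz(YP+np.pi),[555.3,35,0])
overlay("scene","pics/o_s.png",230,150,110,100,5,bl(G))
overlay("top","pics/o_t.png",200,110,110,120,5,bl(G))
E

```

```text
clock: 21.05
position: [512.8, 28.7, 80.2]
ee_rot: [-0.694, -0.126, -0.019, 0.708]
contact_force: [-0.4, 0.5, 0.4]
gripper_width: 63.8
t 21.05 pos [512.8  28.7  80.2] F [-0.4  0.5  0.4] w 63.8 j [ 0.4   0.25 -0.63  0.1  -0.48 -1.9 ]
tool x,y,z cols
 [[ 0.968  0.202 -0.152]
 [ 0.148  0.036  0.988]
 [ 0.205 -0.979  0.005]]
```

View pics/o_s.png

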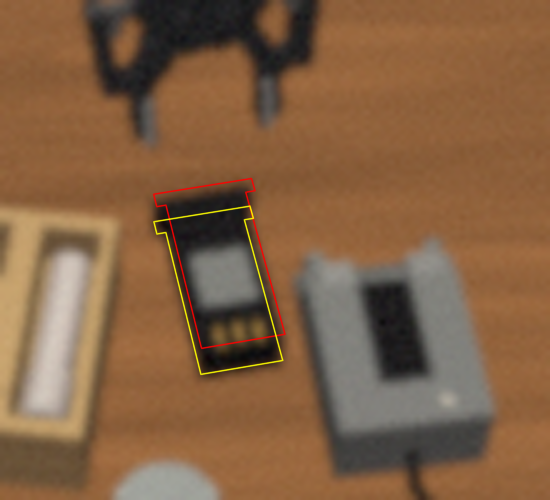

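View pics/o_t.png

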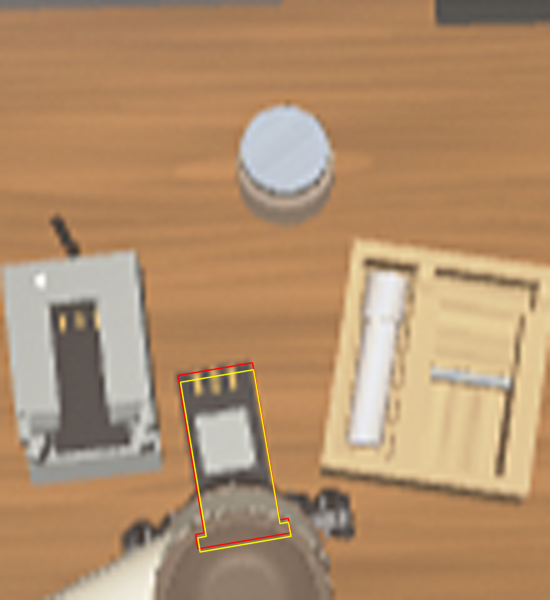

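```bash
python3 - <<'E'
from nav import *
delta([520,29,60],Rdes(YP,0,1));delta([520,29,-12],Rdes(YP,0,1))
E

```

```text
row shift cm [ 0.5   1.92 -0.04] rot deg [-0.2  0.1 11.5] rows>= 2
row shift cm [-0.93  8.97 -0.06] rot deg [-0.2  0.1 11.5] rows>= 3
```

```bash
python3 -m inch '[[0.82,0.3,0.5,0,0,0,6],[0.82,0.5,1,0,0,0,11.5],[0.82,0.5,1.9,0,0,0,11.5],[0.82,0.5,1.9,0,0,0,11.5],[0.82,0.5,1.9,0,0,0,11.5],[0.82,0.5,1.9,0,0,0,11.5]]'
python3 - <<'E'
from nav import *
from ov import *
st=show();p=st['position'];R=Rn.from_quat(st['ee_rot']).as_matrix();h=35
G=M(Rz(YP+np.pi),[556.5,34.5,0])
L=bl(G)
for s in(1,-1): L.append(([p+R@np.array(v) for v in([-11,-24,s*h],[11,-24,s*h],[11,-46,s*h],[-11,-46,s*h],[-11,-24,s*h])],(255,0,255)))
overlay("scene","pics/p_s.png",230,150,110,100,5,L)
delta([520,29,-12],Rdes(YP,0,1),st)
E

```

```text
clock: 21.65
position: [518.9, 29.0, 59.6]
ee_rot: [-0.704, -0.053, 0.054, 0.706]
contact_force: [0.6, 0.6, 0.9]
gripper_width: 70.0
t 21.65 pos [518.9  29.   59.6] F [0.6 0.6 0.9] w 70.0 j [ 0.37  0.38 -0.44 -0.   -0.75 -1.78]
tool x,y,z cols
 [[ 0.988 -0.002 -0.151]
 [ 0.152  0.002  0.988]
 [-0.001 -1.     0.003]]
row shift cm [ 0.12  7.16 -0.04] rot deg [-0.2  0.1 -0.1] rows>= 2
```

View pics/p_s.png

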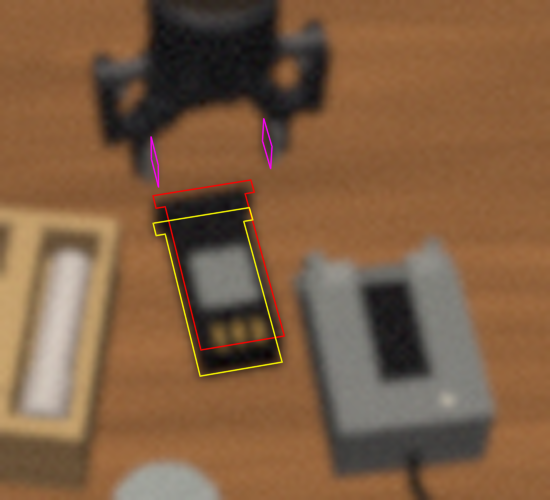

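```bash
python3 -m inch '[[0.82,0.1,2,0,0,0,0],[0.82,0.1,4,0,0,0,0],[0.82,0.1,5.5,0,0,0,0],[0.82,0.1,6.5,0,0,0,0],[0.82,0.1,7.1,0,0,0,0],[0.82,0.1,7.1,0,0,0,0],[0.82,0.1,7.1,0,0,0,0],[0.82,0.1,7.1,0,0,0,0]]'
python3 - <<'E'
from nav import *
show();crop("scene","pics/q_s.png",230,150,110,100,5)
E

```

```text
clock: 22.37
position: [521.5, 30.0, -9.7]
ee_rot: [-0.704, -0.054, 0.053, 0.706]
contact_force: [-0.3, -0.8, -0.1]
gripper_width: 69.8
t 22.37 pos [521.5  30.   -9.7] F [-0.3 -0.8 -0.1] w 69.8 j [ 0.37  0.49 -0.5  -0.01 -0.58 -1.78]
tool x,y,z cols
 [[ 0.988  0.001 -0.151]
 [ 0.151  0.004  0.988]
 [ 0.002 -1.     0.003]]
```

View pics/q_s.png

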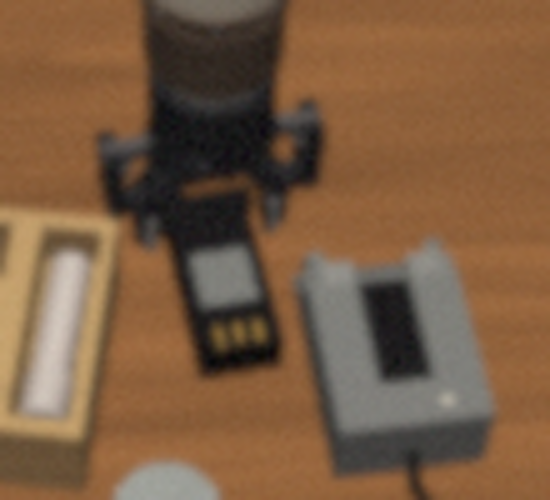

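```bash
python3 -m inch '[[0,0,0,0,0,0,0],[0,0,0,0,0,0,0],[0,0,0,0,0,0,0],[0,0,0,0,0,0,0],[0,0,0,0,0,0,0],[0,0,0,0,0,0,0],[0,0,0,0,0,0,0],[0,0,0,0,0,0,0]]'
python3 - <<'E'
from nav import *
st=show()
Tt=M(Rn.from_quat(st['ee_rot']).as_matrix(),st['position'])
G=M(Rz(YP+np.pi),[556.5,34.5,0])
# battery aligned to jaws: yaw from tool z
R=Tt[:3,:3];yaw=np.arctan2(R[1,2],R[0,2])-np.pi/2;print("yaw",yaw)
d=G[:3,3]-Tt[:3,3];lat=d@[-np.sin(yaw),np.cos(yaw),0];print("lat",lat)
p=G[:3,3]-lat*np.array([-np.sin(yaw),np.cos(yaw),0])
G=M(Rz(yaw+np.pi),p);np.save("TB.npy",np.linalg.inv(Tt)@G)
delta(st['position']+[0,0,120],R,st)
E

```

```text
clock: 23.08
position: [522.3, 30.2, -9.3]
ee_rot: [-0.704, -0.055, 0.053, 0.706]
contact_force: [-1.1, 0.5, 6.7]
gripper_width: 50.7
t 23.08 pos [522.3  30.2  -9.3] F [-1.1  0.5  6.7] w 50.7 j [ 0.37  0.49 -0.5  -0.   -0.58 -1.78]
tool x,y,z cols
 [[ 0.988  0.003 -0.152]
 [ 0.152  0.004  0.988]
 [ 0.003 -1.     0.003]]
yaw 0.15290674533376603
lat -0.9572280833448558
row shift cm [  0.04 -12.     0.04] rot deg [0. 0. 0.] rows>= 3
```

```bash
python3 -m inch '[[0,0,-1,0,0,0,0],[0,0,-3,0,0,0,0],[0,0,-6,0,0,0,0],[0,0,-9,0,0,0,0],[0,0,-12,0,0,0,0],[0,0,-12,0,0,0,0],[0,0,-12,0,0,0,0]]'
python3 - <<'E'
from pv import *
st=pv("r",(230,120,110,130),(200,110,110,120),4,5)
p,R=dockgoal(-110,110);print(p);delta(p,R,st)
E

```

```text
clock: 23.67
position: [521.9, 29.9, 111.4]
ee_rot: [-0.703, -0.055, 0.052, 0.707]
contact_force: [-0.9, 0.2, -3.6]
gripper_width: 50.6
t 23.67 pos [521.9  29.9 111.4] F [-0.9  0.2 -3.6] w 50.6 j [ 0.37  0.31 -0.38 -0.   -0.87 -1.78]
tool x,y,z cols
 [[ 0.988  0.004 -0.151]
 [ 0.151  0.005  0.988]
 [ 0.005 -1.     0.005]]
[436.23428982 116.51082385 100.68832485]
row shift cm [-7.16  1.08  9.86] rot deg [-0.1  3.1  0.1] rows>= 3
```

View pics/r_s.png

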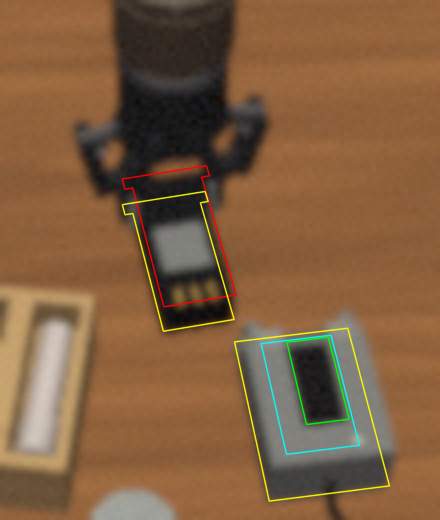

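View pics/r_t.png

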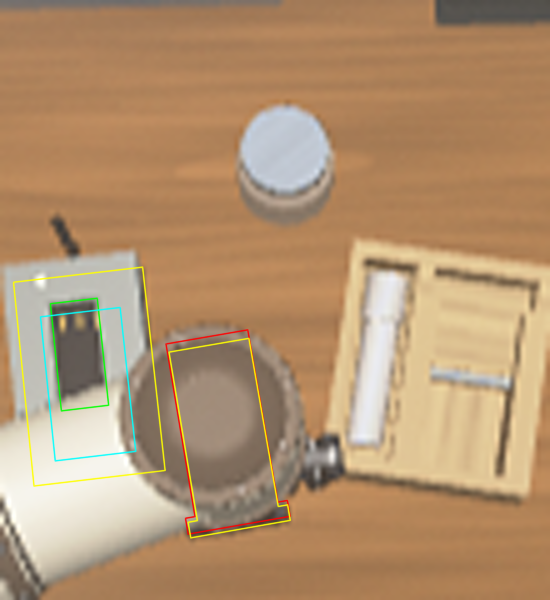

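```bash
python3 -m inch '[[0,-2,0.2,2.5,0,1,0],[0,-4,0.4,5,0,2,0],[0,-6,0.7,7.5,0,3.1,0],[0,-7.2,1,9.9,-0.1,3.1,0.1],[0,-7.2,1,9.9,-0.1,3.1,0.1],[0,-7.2,1,9.9,-0.1,3.1,0.1]]'
python3 - <<'E'
from nav import *
st=show();p,R=dockgoal(-110,17);print(p);delta(p,R,st)
E

```

```text
clock: 24.27
position: [433.4, 116.7, 98.4]
ee_rot: [0.706, 0.034, -0.037, -0.706]
contact_force: [0.1, -0.0, -2.3]
gripper_width: 50.6
t 24.27 pos [433.4 116.7  98.4] F [ 0.1 -0.  -2.3] w 50.6 j [ 0.63  0.22 -0.56 -0.   -0.8  -2.09]
tool x,y,z cols
 [[ 0.995 -0.004 -0.101]
 [ 0.101 -0.001  0.995]
 [-0.004 -1.    -0.   ]]
[436.23428982 116.51082385   7.68832485]
row shift cm [ 0.32  9.07 -0.04] rot deg [ 0.2  0.2 -0.4] rows>= 3
```

```bash
python3 -m inch '[[0,0.1,2.5,0,0,0,0],[0,0.2,5,0,0,0,0],[0,0.3,7,0,0,0.2,-0.3],[0,0.3,8.5,0,0.2,0.2,-0.4],[0,0.3,9.1,0,0.2,0.2,-0.4],[0,0.3,9.1,0,0.2,0.2,-0.4],[0,0.3,9.1,0,0.2,0.2,-0.4]]'
python3 - <<'E'
from pv import *
st=pv("s",(260,130,90,120),(180,140,100,110),5,5.5)
G=bpose(st);D=M(Rz(DOCK[2]),[DOCK[0],DOCK[1],0]);Q=np.linalg.inv(D)@G;print(Q.round(3))
p,R=dockgoal(-85,16);print(p);delta(p,R,st)
E

```

```text
clock: 24.85
position: [438.5, 116.5, 8.6]
ee_rot: [-0.705, -0.035, 0.031, 0.708]
contact_force: [0.8, -0.6, -2.3]
gripper_width: 50.9
t 24.85 pos [438.5 116.5   8.6] F [ 0.8 -0.6 -2.3] w 50.9 j [ 0.62  0.37 -0.66 -0.   -0.54 -2.09]
tool x,y,z cols
 [[ 0.996  0.005 -0.094]
 [ 0.094  0.005  0.996]
 [ 0.006 -1.     0.004]]
[[-1.00000e+00 -3.00000e-03 -2.00000e-03 -1.07794e+02]
 [ 3.00000e-03 -1.00000e+00 -1.00000e-03 -2.94000e-01]
 [-2.00000e-03 -1.00000e-03  1.00000e+00  1.80390e+01]
 [ 0.00000e+00  0.00000e+00  0.00000e+00  1.00000e+00]]
[461.11676951 118.93202283   6.68832485]
row shift cm [2.28 0.21 0.02] rot deg [-0.1 -0.2  0.1] rows>= 1
```

View pics/s_s.png

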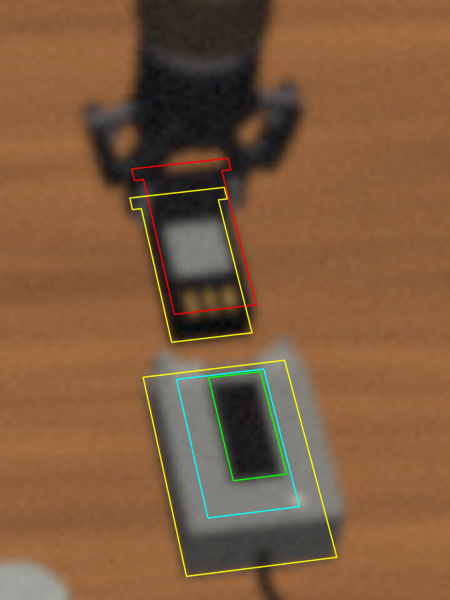

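View pics/s_t.png

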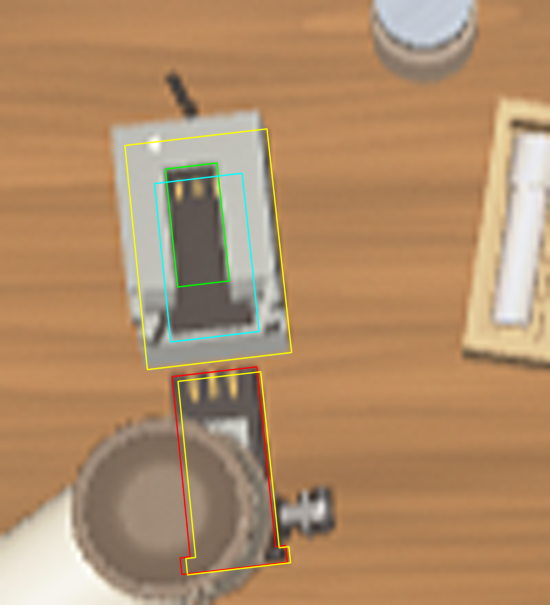

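```bash
python3 -m inch '[[0,0.8,0.1,0,0,0,0],[0,1.6,0.2,0,0,-0.1,0],[0,2.4,0.2,0,0,-0.2,0],[0,3.2,0.2,0,0,-0.2,0],[0,4,0.2,0,0,-0.2,0],[0,4,0.2,0,0,-0.2,0]]'
python3 - <<'E'
from pv import *
st=pv("u",(260,130,90,120),(180,140,100,110),5,5.5)
G=bpose(st);D=M(Rz(DOCK[2]),[DOCK[0],DOCK[1],0]);Q=np.linalg.inv(D)@G;print(Q[:3,3].round(1),(Q[:3,0]).round(3))
p,R=dockgoal(-40,16);print(p);delta(p,R,st)
E

```

```text
clock: 25.45
position: [480.4, 121.5, 7.3]
ee_rot: [-0.704, -0.038, 0.032, 0.708]
contact_force: [0.6, -0.4, -2.0]
gripper_width: 50.5
t 25.45 pos [480.4 121.5   7.3] F [ 0.6 -0.4 -2. ] w 50.5 j [ 0.58  0.42 -0.56 -0.   -0.58 -2.05]
tool x,y,z cols
 [[ 0.995  0.008 -0.098]
 [ 0.098  0.007  0.995]
 [ 0.009 -1.     0.006]]
[-65.6   0.7  16.8] [-1.    -0.001 -0.005]
[505.90523295 123.290181     6.68832485]
row shift cm [ 2.56  0.09 -0.07] rot deg [-0.1  0.1  0.3] rows>= 1
```

View pics/u_t.png

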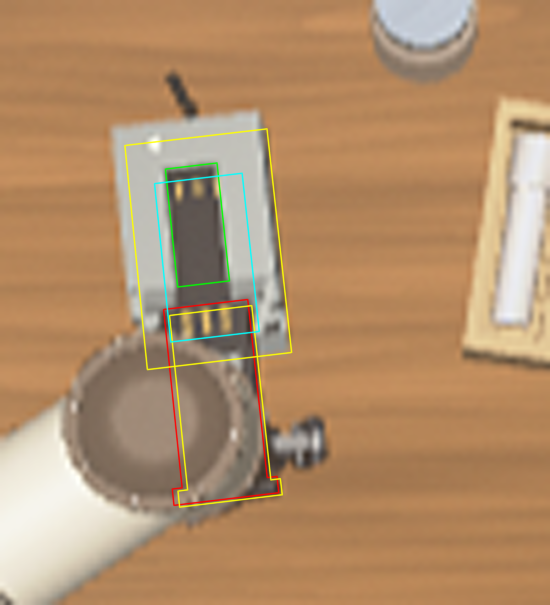

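View pics/u_s.png

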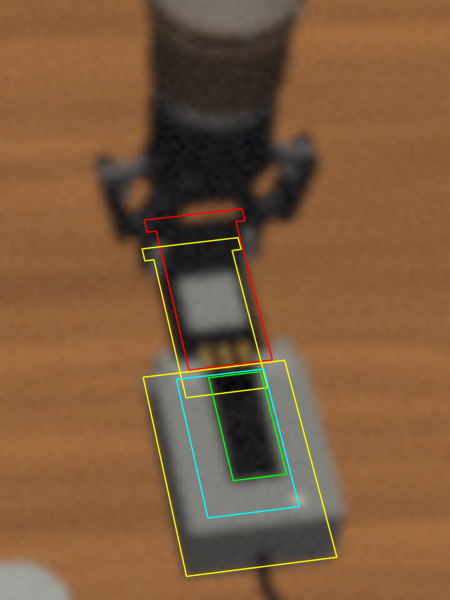

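```bash
python3 -m inch '[[0,0.5,0.05,0,0,0,0],[0,1,0.1,0,0,0,0],[0,1.5,0.1,-0.05,0,0,0.2],[0,2,0.1,-0.05,0,0,0.3],[0,2.5,0.1,-0.05,0,0,0.3]]'; python3 -m inch '[[0,0.5,0,0,0,0,0],[0,1,0,0,0,0,0],[0,1.5,0,0,0,0,0],[0,1.5,0,0,0,0,0]]'
python3 - <<'E'
from pv import *
st=pv("v",(260,130,90,120),(180,140,100,110),5,5.5)
G=bpose(st);D=M(Rz(DOCK[2]),[DOCK[0],DOCK[1],0]);Q=np.linalg.inv(D)@G;print(Q[:3,3].round(1),(Q[:3,0]).round(3))
p,R=dockgoal(-2,15);print(p);delta(p,R,st)
E

```

```text
clock: 25.97
position: [503.6, 122.8, 6.3]
ee_rot: [-0.704, -0.035, 0.034, 0.708]
contact_force: [-0.5, 0.1, -3.1]
gripper_width: 50.6
clock: 26.3
position: [519.0, 124.5, 6.3]
ee_rot: [-0.704, -0.035, 0.034, 0.708]
contact_force: [1.2, 0.2, -3.6]
gripper_width: 51.0
t 26.3 pos [519.  124.5   6.3] F [ 1.2  0.2 -3.6] w 51.0 j [ 0.54  0.47 -0.46 -0.01 -0.63 -2.  ]
tool x,y,z cols
 [[ 0.995  0.002 -0.098]
 [ 0.098  0.006  0.995]
 [ 0.002 -1.     0.005]]
[-26.8  -0.1  15.6] [-1.    -0.001  0.001]
[543.72660208 126.97040346   5.68832485]
row shift cm [2.48 0.07 0.01] rot deg [-0.1  0.1 -0.1] rows>= 1
```

View pics/v_t.png

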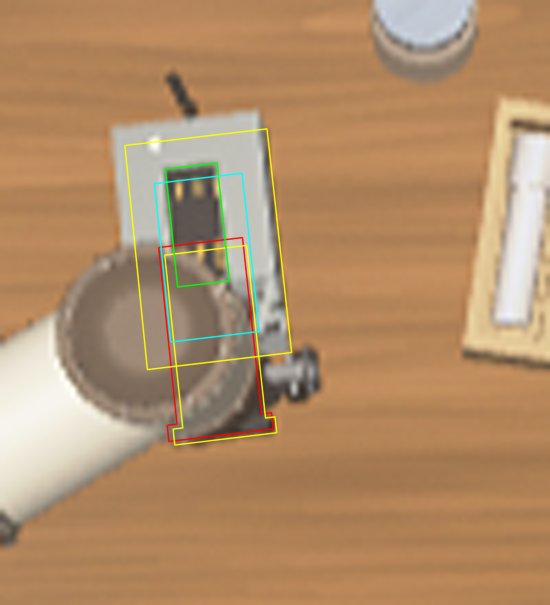

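View pics/v_s.png

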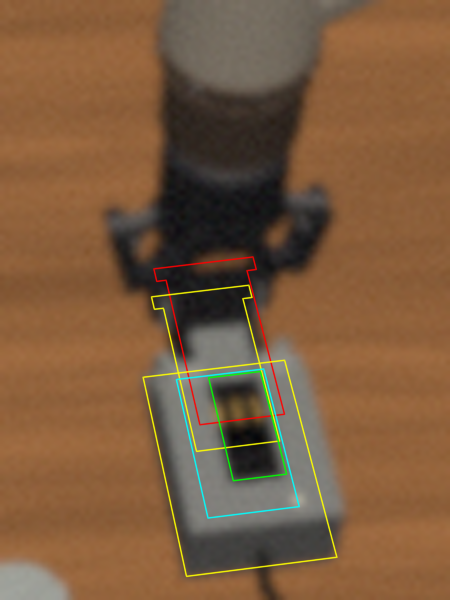

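```bash
python3 -m inch '[[0,0.5,0.05,0,0,0,0],[0,1,0.05,0,0,0,0],[0,1.5,0.05,0,0,0,0],[0,2,0.05,0,0,0,0],[0,2.4,0.05,0,0,0,0],[0,2.4,0.05,0,0,0,0]]'
python3 - <<'E'
from pv import *
st=pv("w",(260,130,90,120),(180,140,100,110),5,5.5)
G=bpose(st);D=M(Rz(DOCK[2]),[DOCK[0],DOCK[1],0]);Q=np.linalg.inv(D)@G;print(Q[:3,3].round(1),(Q[:3,0]).round(3))
E

```

```text
clock: 26.9
position: [542.8, 126.8, 5.8]
ee_rot: [-0.704, -0.035, 0.034, 0.708]
contact_force: [-0.9, 1.6, -2.3]
gripper_width: 50.7
t 26.9 pos [542.8 126.8   5.8] F [-0.9  1.6 -2.3] w 50.7 j [ 0.52  0.5  -0.4  -0.01 -0.66 -1.99]
tool x,y,z cols
 [[ 0.995  0.002 -0.098]
 [ 0.098  0.006  0.995]
 [ 0.002 -1.     0.005]]
[-2.9 -0.1 15.1] [-1.    -0.001  0.001]
```

View pics/w_s.png

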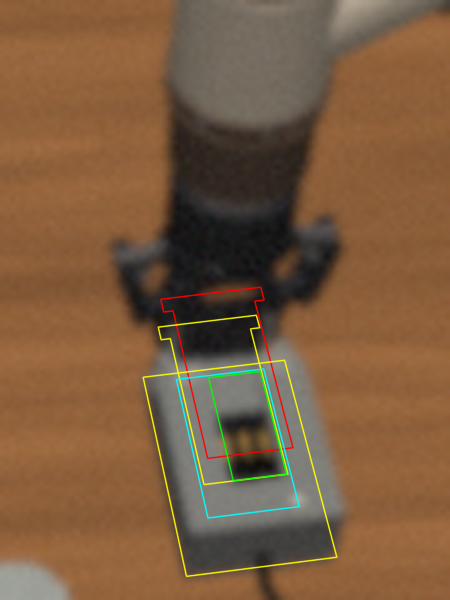

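```bash
python3 -m inch '[[0.75,0,0,0,0,0,0],[0.75,0,0,0,0,0,0],[0.75,0,0,0,0,0,0],[0.75,0,0,0,0,0,0],[0.75,0,0,0,0,0,0],[0.75,0,-2,0,0,0,0],[0.75,0,-5,0,0,0,0],[0.75,0,-8,0,0,0,0],[0.75,0,-10,0,0,0,0],[0,-3,-10,0,0,0,0],[0,-6,-10,0,0,0,0],[0,-6,-10,0,0,0,0],[0,-6,-10,0,0,0,0]]'
python3 - <<'E'
from pv import *
G=M(Rz(DOCK[2]+np.pi),T(DOCK,[[-3,0,14]])[0])
overlay("scene","pics/x_s.png",260,130,90,120,5,bl(G));overlay("top","pics/x_t.png",180,140,100,110,5.5,bl(G))
st=show()
delta(T(DOCK,[[-100,0,4]])[0],Rdes(DOCK[2],0,1),st)
E

```

```text
clock: 28.08
position: [480.7, 119.8, 106.3]
ee_rot: [-0.704, -0.035, 0.035, 0.708]
contact_force: [-0.3, -0.4, 0.2]
gripper_width: 15.8
t 28.18 pos [482.6 120.4 106.2] F [-0.3  0.4  0.8] w 1.0 j [ 0.57  0.28 -0.45 -0.   -0.84 -2.04]
tool x,y,z cols
 [[ 0.995  0.002 -0.098]
 [ 0.098  0.006  0.995]
 [ 0.003 -1.     0.005]]
row shift cm [-0.23 10.22  0.  ] rot deg [-0.3  0.1  0.2] rows>= 3
```

View pics/x_s.png

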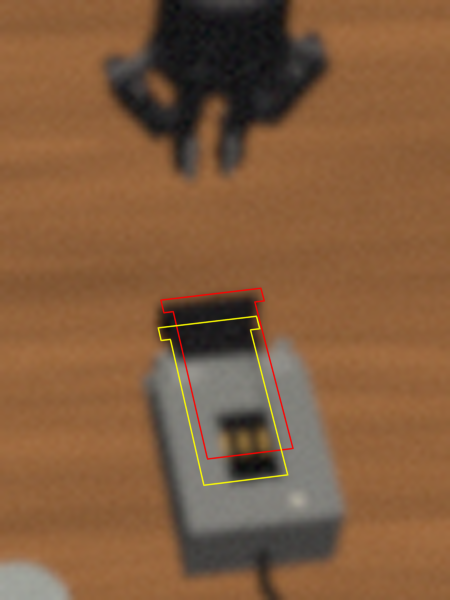

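View pics/x_t.png

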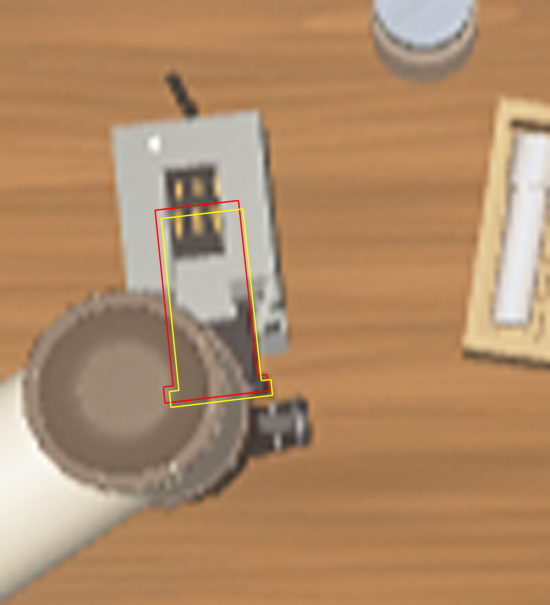

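```bash
python3 -m inch '[[0,-0.2,2.5,0,0,0,0],[0,-0.3,5,0,0,0,0],[0,-0.3,7.5,0,0,0,0],[0,-0.3,9,0,0,0,0],[0,-0.3,10,0,0,0,0],[0,-0.3,10,0,0,0,0]]'; python3 -m inch '[[0,0.5,0,0,0,0,0],[0,1,0,0,0,0,0],[0,1.5,0,0,0,0,0],[0,2,0,0,0,0,0],[0,2.4,0,0,0,0,0]]'
python3 - <<'E'
from pv import *
st=show();crop("scene","pics/y.png",260,130,90,120,5)
print(T([0,0,-DOCK[2]],[st['position']-[DOCK[0],DOCK[1],0]]))
E

```

```text
clock: 28.68
position: [478.4, 119.7, 3.2]
ee_rot: [-0.705, -0.033, 0.036, 0.707]
contact_force: [-0.1, -0.6, -0.0]
gripper_width: 0.1
clock: 29.1
position: [504.2, 123.1, 6.5]
ee_rot: [-0.704, -0.036, 0.034, 0.708]
contact_force: [0.4, 0.1, 0.3]
gripper_width: 0.0
t 29.1 pos [504.2 123.1   6.5] F [0.4 0.1 0.3] w 0.0 j [ 0.55  0.46 -0.5  -0.01 -0.61 -2.02]
tool x,y,z cols
 [[ 0.995  0.002 -0.098]
 [ 0.098  0.006  0.995]
 [ 0.003 -1.     0.006]]
[[-7.61850077e+01 -4.28153490e-02  6.48025173e+00]]
```

View pics/y.png

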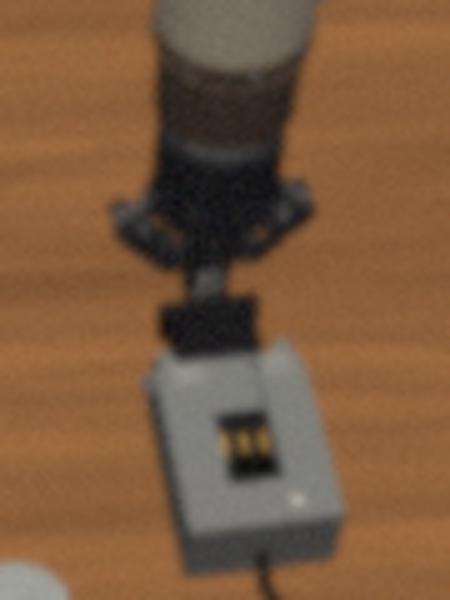

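```bash
python3 -m inch '[[0,0.5,0.1,0,0,0,0],[0,1,0.1,0,0,0,0],[0,1.5,0.1,0,0,0,0],[0,1.9,0.1,0,0,0,0]]'; python3 -m inch '[[0,0.2,0,0,0,0,0],[0,0.4,0,0,0,0,0],[0,0.4,0,0,0,0,0]]'
python3 - <<'E'
from pv import *
st=show();crop("scene","pics/z.png",260,130,90,120,5);crop("top","pics/zt.png",180,140,100,110,5.5)
print(T([0,0,-DOCK[2]],[st['position']-[DOCK[0],DOCK[1],0]]))
E

```

```text
clock: 29.48
position: [522.0, 124.5, 4.6]
ee_rot: [-0.705, -0.035, 0.035, 0.708]
contact_force: [-1.1, 0.1, 0.9]
gripper_width: -0.0
clock: 29.73
position: [526.1, 125.0, 4.7]
ee_rot: [-0.704, -0.035, 0.034, 0.708]
contact_force: [-0.2, -0.3, -0.4]
gripper_width: 0.1
t 29.73 pos [526.1 125.    4.7] F [-0.2 -0.3 -0.4] w 0.1 j [ 0.53  0.49 -0.44 -0.01 -0.64 -2.  ]
tool x,y,z cols
 [[ 0.995  0.001 -0.098]
 [ 0.098  0.005  0.995]
 [ 0.002 -1.     0.005]]
[[-54.16411845  -0.26609013   4.6781469 ]]
```

View pics/z.png

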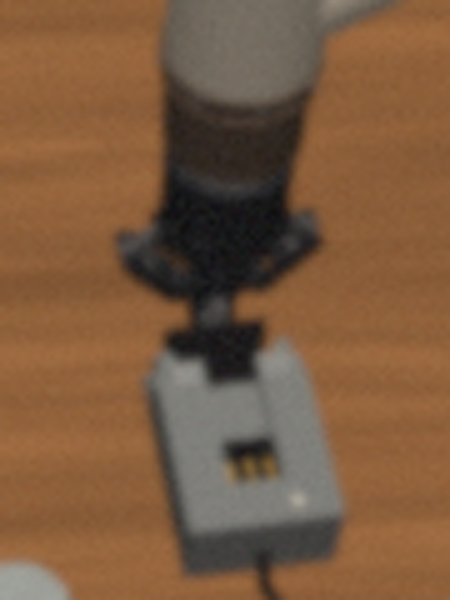

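```bash
for i in 1 2 3; do :; done; python3 -m inch '[[0,0.2,0,0,0,0,0],[0,0.3,0,0,0,0,0],[0,0.3,0,0,0,0,0]]'; python3 -m inch '[[0,0.2,0,0,0,0,0],[0,0.2,0,0,0,0,0],[0,0.2,0,0,0,0,0]]'
```

```text
clock: 30.08
position: [528.7, 125.2, 4.8]
ee_rot: [-0.704, -0.035, 0.034, 0.708]
contact_force: [-1.6, -0.7, 0.1]
gripper_width: -0.2
clock: 30.33
position: [529.5, 125.0, 4.6]
ee_rot: [-0.705, -0.034, 0.035, 0.708]
contact_force: [-5.6, -1.1, 3.3]
gripper_width: 0.1
```

```bash
python3 -m inch '[[0,0.15,0,0,0,0,0],[0,0.3,0,0,0,0,0],[0,0.3,0,0,0,0,0],[0,0.3,0,0,0,0,0]]'; python3 - <<'E'
from pv import *
G=M(Rz(DOCK[2]+np.pi),T(DOCK,[[20,0,14]])[0])
overlay("scene","pics/aa.png",270,170,80,80,7,bl(G));overlay("top","pics/aat.png",180,140,100,110,5.5,bl(G)); show()
E
```

```text
clock: 30.67
position: [529.4, 124.5, 4.1]
ee_rot: [-0.705, -0.032, 0.037, 0.707]
contact_force: [-11.8, 2.4, 7.0]
gripper_width: 0.0
t 30.77 pos [529.4 124.5   4.1] F [-11.    2.3   6. ] w -0.1 j [ 0.53  0.49 -0.43 -0.01 -0.66 -1.99]
tool x,y,z cols
 [[ 0.995 -0.008 -0.097]
 [ 0.097  0.002  0.995]
 [-0.007 -1.     0.003]]
```

View pics/aa.png

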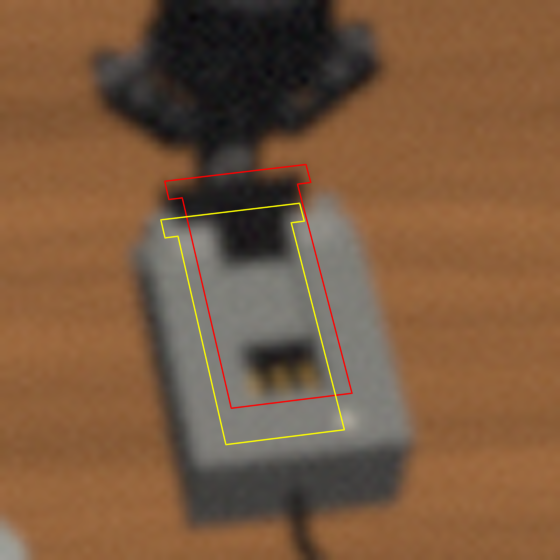

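View pics/aat.png

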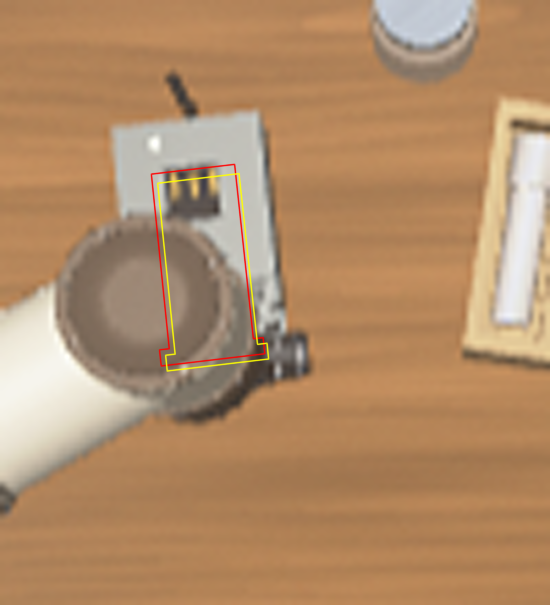

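```bash
python3 -m inch '[[0,0.2,0,0,0,0,0],[0,0.4,0,0,0,0,0],[0,0.4,0,0,0,0,0]]'; python3 -m inch '[[0,-0.5,0,0,0,0,0],[0,-2,0,0,0,0,0],[0,-5,-1,0,0,0,0],[0,-8,-4,0,0,0,0],[0,-8,-8,0,0,0,0],[0,-8,-12,0,0,0,0],[0,-10,-16,0,0,0,0],[0,-10,-16,0,0,0,0],[0,-10,-16,0,0,0,0]]'; python3 - <<'E'
from pv import *
G=M(Rz(DOCK[2]+np.pi),T(DOCK,[[20,0,14]])[0])
im=overlay("scene","pics/ab.png",270,170,80,80,7,bl(G));im2=overlay("top","pics/abt.png",180,140,80,80,7,bl(G)); show()
crop("top","pics/abtc.png",185,150,60,65,9,im2);crop("scene","pics/abc.png",280,180,60,65,9,im)
E
```

```text
clock: 31.02
position: [529.2, 123.7, 3.4]
ee_rot: [-0.706, -0.028, 0.04, 0.706]
contact_force: [-19.9, 2.8, 11.7]
gripper_width: 0.1
clock: 31.77
position: [439.8, 116.8, 168.0]
ee_rot: [-0.703, -0.038, 0.032, 0.71]
contact_force: [-0.7, 0.7, -1.2]
gripper_width: -0.0
t 31.87 pos [438.2 115.6 164.4] F [ 1.  -0.9 -0.3] w 0.2 j [ 0.62  0.13 -0.47 -0.   -0.97 -2.09]
tool x,y,z cols
 [[ 0.995  0.002 -0.098]
 [ 0.098  0.006  0.995]
 [ 0.002 -1.     0.006]]
```

View pics/ab.png

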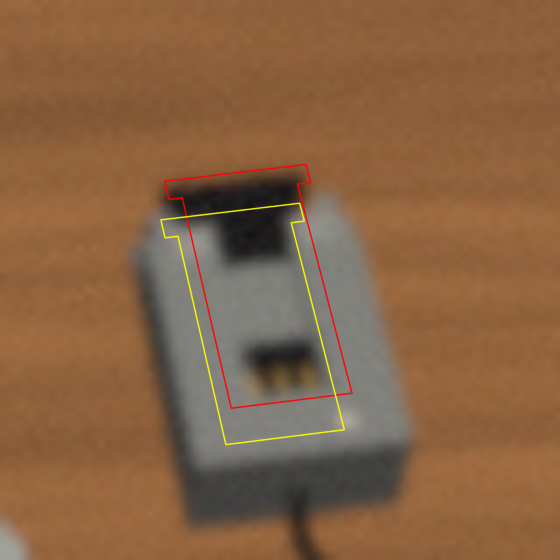

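View pics/abtc.png

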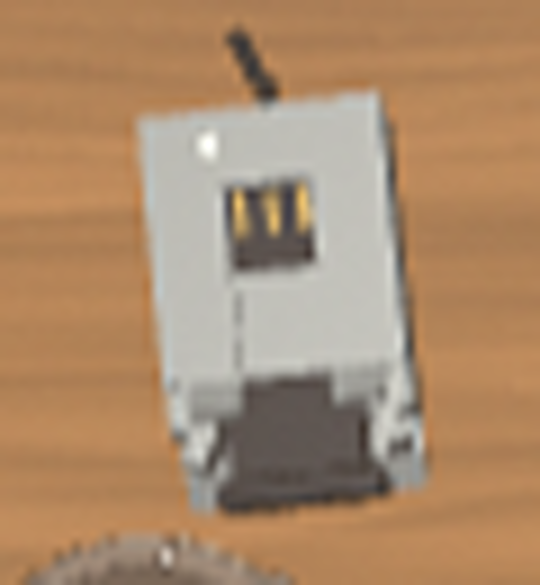

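View pics/abc.png

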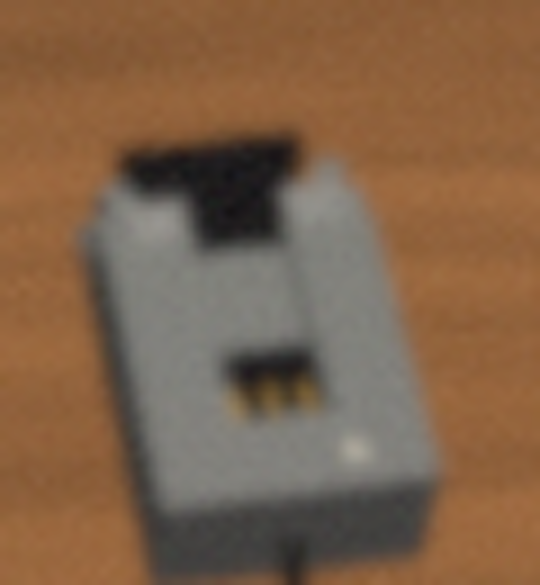

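View pics/abt.png

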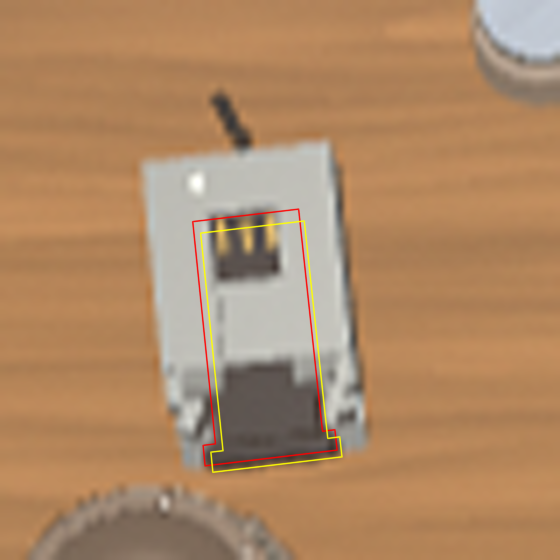

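```bash
python3 - <<'E'
from bench import arm
print(arm.read_state()['clock'],arm.job_done())
E
```

```text
the job is handed in; nothing more can be done
31.8667 None
```

The battery is in the charger dock, tail first, and as far as my checks show it is fully home and released. I handed the job in at 31.9 s; no verdict was reported.

**What I did**
- I pressed the tail into the thumb well. The collar end stayed tipped at about 35°, judged by eye against the images.
- I gripped the sides near the collar, lifted the battery clear, levelled it and turned it end for end.
- The first approach to the dock was abandoned because the wrist ran to its joint limits (j3, j5 and j6).
- I set the battery down on the free bench between tray and dock and re-gripped it with the tool vertical. I then slid it between the rails, let go, and pushed the collar with the closed fingers until it stopped.

**Last checks**
- **Fully home:** the pushing force rose to about 20 N with no further movement. In both camera views the battery sits on the outline predicted for the home position, to within about 3 mm.
- **Released:** the arm is raised well clear, with force readings of about 1 N, which is noise level.
- **Other things on the bench:** I did not touch them knowingly. I did not measure their final positions separately.

**What disagreed**
- The fingertips turned out to be about 20 mm behind the reported TCP, not 19 mm ahead of it. Touch and images both showed this, and I corrected for it.
- The two cameras disagreed by 2–3 mm on where the tray and dock are.
- On the abandoned approach, the reported joint values reached the limits exactly (j3 -1.07, j5 -0.16). j5 reached -0.16 once more while I was setting the battery down. No fault was reported either time.

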